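# Uncap a lens block and hold it into the bonding jig's corner

### The job

Lift the loose dust cap off the lens block's barrel and stand it, open side down, in the round cap nest. Then set the block down in the bonding jig, tall side flat against the long fence and one end up against the short stop, and keep it pressed with one slanting push, down on the bed and into the fence at once, firmly (roughly 15 N each way). Finish while still pressing, and leave the other loose things on the bench where they are.

Things in the scene. Friction and masses are not known exactly. Their poses are not given: they have to be found in the camera images.
- lens_block: Stepped aluminium block, loose, 0.4 kg, 64 (x) x 100 (y) mm. Origin: centre of its underside, z up. x -32 to -8 mm: low step, 14 mm high; x -8 to +32: tall part, 34 mm high; the riser between them faces -x. Its +x face goes to the fence. An upright black lens barrel, 30 mm across, 14 mm high, stands on the tall part at x +12, y 0
- barrel_top (a point): Centre of the top of the block's lens barrel, 48 mm above the block's underside; axes as the block's
- dust_cap: Round black plastic cap, 39 mm across, 20 mm high, 20 g, ribbed side, flat closed top; hollow below (34 mm across, 13 mm deep). Origin: centre of its lower rim, z up. It sits loosely over the barrel with 2 mm play all round, its rim 1 mm above the block's tall part, and lifts straight off
- nest_floor (a point): Middle of the floor of the fixed round grey cap nest, 6 mm above the bench. The recess is 53 mm across and 10 mm deep, the nest 78 mm across and 16 mm high; a seated cap stands 10 mm out of it
- jig: Bonding jig fixed to the bench: flat bed with a long fence along its +x edge and a short stop at its +y edge. Origin: under the middle of the bed, at bench height. +x points to the fence, +y to the stop. The seated block has its x axis along the jig's x and its origin at x +32, y +14, z +10 mm in this frame
- jig_corner (a point): Inner corner on top of the bed, where the planes of the fence's and the stop's inner faces meet; axes as the jig's. The steel stop is 16 mm thick, stands 26 mm above the bed, inner face at jig y = +64 mm, from jig x = -20 to +45 mm
- jig_bed: The jig's flat bed plate with a slick low-friction coating (friction about 0.15), 160 x 160 mm, its top 10 mm above the bench (same origin and axes as the jig)
- jig_fence: The jig's long steel fence, rigid, 16 mm thick, 160 mm long, 26 mm high above the bed; its inner face is at jig x = +64 mm (same origin and axes as the jig)
- platen (a point): Middle of the top of the fixed white round platen, about 200 mm across, 165 mm above the bench, that overhangs the front of the load station at the right: the highest thing near the work, to be kept clear of. The station behind and right of it is about 100 mm high
- collar: Bystander: loose light grey ring, 58 mm across, 14 mm high, at the front of the bench. Origin: centre of its underside
- marker: Bystander: loose white marker pen with a cap, 134 mm long (its y), 12 mm thick, at the front of the bench. Origin: under its middle
Mind the look-alikes: they are no part of the job. There is more than one size of the dust_cap; the one meant has the size given above.

How it is judged:
On the way, in this order (a step that is already met when the one before it is completed fails the run):
1. the dust cap stands in the nest, let go (horizontal distance between dust_cap and nest_floor below 0.01 m and z of dust_cap in the frame of nest_floor below 0.003 m and angle between dust_cap's own z axis and vertical below 0.12 rad and contact force between the fingers and dust_cap below 0.1 N), for 0.2 s.
2. the block lies in the jig, against the fence and the stop (x of barrel_top in the frame of jig_corner above -0.023 m and y of lens_block in the frame of jig_corner above -0.0535 m and z of lens_block in the frame of jig_corner below 0.003 m and angle between the x axis of lens_block and the x axis of jig, either way round below 0.05 rad and angle between lens_block's own z axis and vertical below 0.05 rad), for 0.2 s.
At the end, for the whole second after the job is handed in: Cap upright in the nest (10 mm off centre, 3 mm off its floor at most), let go. Block flat on the bed (3 mm), square (0.05 rad), tall side to the fence (3 mm), end within 3.5 mm of the stop, still, the fingers pressing it: over 5 N on the fence and over 10 N on the bed (all of step 1 and all of step 2 and contact force between lens_block and jig_fence above 5 N and contact force between lens_block and jig_bed above 10 N and contact force between the fingers and lens_block above 5 N and linear speed of lens_block below 0.01 m/s); the arm keeps its last pose, push and grip.
It fails at once if the loose collar or marker is shifted by more than 30 mm (distance of any of collar, marker from where it was at the start of the episode above 0.03 m).
It fails at once if the block is pressed brutally, with over 90 N on fence or bed (contact force between lens_block and jig_fence above 90 N or contact force between lens_block and jig_bed above 90 N).
It also fails if it takes over 72 s, if anything falls off the work surface, if the arm or the gripper's body presses on something with over 40 N, if the wrist force passes 120 N, or if a joint passes its speed limit or range.

### The arm

A 7-joint arm with a two-finger parallel gripper is mounted at the origin on a cart in front of the work surface, level with it; the furniture and walls round the work are solid. World frame = base frame: x ahead of the robot, y to its left, z up, the work surface at z = 0. Lengths are in m, angles in rad, forces in N, time in s.
With the tool pointing down it reaches from about 0.4 to 0.9 m from the base axis. Payload 5.5 kg.
Tool frame: the origin (TCP) lies midway between the tips of the shut fingers; the grasp point (between the pads) lies behind it (env.grip_point_offset is the z of the grasp point in the tool frame, in m); z points along the fingers, y is the direction in which the jaws open and shut (so a half turn about z gives the same grasp; the last joint's range is limited). The gripper opens to 85 mm and grips with 20 to 120 N. Pads are 22 mm wide; open, the fingers measure 114 mm over their backs; the gripper's body (76 mm by 85 mm) begins 54 mm behind the grasp point. The pads swing forward as they close: fully open they stand 13 mm farther back than shut.
Start: joints at [1.395, 0.501, -0.427, 1.55, 0.221, 1.138, -0.21], TCP at [0.276, -0.588, 0.231] pointing down, gripper open.
Joint ranges: [-2.88, 2.88], [-0.31, 2.03], [-1.54, 1.56], [0.2, 2.42], [-1.41, 4.55], [0.19, 2.02], [-2.57, 2.57]. Speed limits (rad/s): [2.57, 2.57, 3.14, 3.14, 3.14, 3.14, 3.14].

### API

Orientations are given as a rotation vector (axis times angle).
In Python, from workcell import env, cams gives the robot as it stands. The module is installed in compiled form; this text tells all that it offers.
- The arm moves only by the tool apply_moves, never from a script. Its argument "increments" is a list of rows, each an object of numbers: "x", "y", "z": the shift along the tool's x, y, z in mm; "rx", "ry", "rz": the turn, a rotation vector about the tool's x, y, z in rad. A call has exactly 8 rows; each row shifts and turns the commanded pose from where the row before left it, along the tool's axes as they then stand; what a row does not reach is not made up. A row lasts 1/12 s, in which the tool goes at most 41.7 mm and 7.16 degrees, less where a joint would pass 70% of its speed; a pose out of reach is approached as far as the arm can. A call with a gripper value outside its range is refused whole. "fingers" is the closure, from 0 (fully open) to 1 (shut), set as the call begins (left out, the last holds). The fingers move at their own pace and stop on an object; "grip_force" is the grip in N (left out, the last holds). Time passes only in rows, so rows that do not move let the fingers close, or fill a call up. It gives the time, the measured TCP pose, the force and the opening at its end, in the units of the state.
- env.read_state(): the state, without advancing time (a new reading comes with each control period).
- cams.snapshot(name): name is "side" or "top"; returns a dict with "frame" (400x640x3 uint8, blue, green, red), "mtx" (3x3 intrinsics, pixels), "xyz" and "rotation" of the camera in the world. Camera axes: x right, y up, looking along -z (the intrinsics and any distortion apply to the point x, -y, -z); pixel columns grow to the right and rows downward; lengths in m; the calibration is good to about 2 mm. A picture is of the moment at which its call begins. There is no depth.
- env.hand_in(): hands the job in, once; it reports no verdict.
The state is a dict: "t": time; "q": joint angles; "joint_vel": joint speeds; "joint_efforts": joint torques, N m; "position": TCP position; "eef_rot": TCP orientation; "wrist_force": force on the tool from outside, world axes, zero at the start; "torque": the same for the moment, N m; "grip_width": opening from 0.0 (shut) to 1.0 (fully open).
Only numpy, scipy, OpenCV 4.12 (cv2) and the standard library are available. Lean on these libraries where they do the work, as an engineer would, in place of code of your own. Each camera call takes 0.05 s, during which the arm holds its last target.

## Working session

There is one attempt and no reset: what is moved stays moved. The work goes in short steps, Python scripts to look and compute and a tool call to move; the robot and the scene stay as the last step left them, time stands still between calls to the robot, and variables do not carry over. Pictures are saved under pics/ and viewed, and the job is handed in when it is done.

Besides the shell and the picture viewer there is one more tool, called after "Call:" in YAML: its name, and indented under it one key for each argument. apply_moves: Moves the arm, as the interface text tells. Its arguments: {"type":"object","properties":{"increments":{"type":"array","items":{"type":"object","properties":{"x":{"type":"number"},"y":{"type":"number"},"z":{"type":"number"},"rx":{"type":"number"},"ry":{"type":"number"},"rz":{"type":"number"}}}},"fingers":{"type":"number"},"grip_force":{"type":"number"}},"required":["increments"]}

```bash
mkdir -p pics
cat > h.py <<'E'
import numpy as np, cv2
from workcell import env, cams
def snap(n,f):
    s=cams.snapshot(n); cv2.imwrite('pics/'+f,s['frame']); return s
E
python3 - <<'E'
from h import *
s=env.read_state(); print(s, env.grip_point_offset)
for n in ('top','side'):
    c=snap(n,n+'0.png'); print(n,{k:np.round(c[k],4).tolist() for k in c if k!='frame'})
E
```

```text
{'t': 0.0, 'q': array([ 1.39521212,  0.50181522, -0.42678853,  1.5514494 ,  0.22078045,
        1.13832018, -0.21031691]), 'joint_vel': array([-8.83965776e-05, -1.79742995e-03, -1.76723229e-03,  7.57875219e-04,
        1.29135538e-03,  1.31746274e-04, -3.96107355e-04]), 'joint_efforts': array([ 1.03532786e-04, -5.69539011e+01, -5.81633091e+00, -2.80941510e+01,
        1.06416040e-02,  1.20787381e-02,  2.47548098e-05]), 'position': array([ 0.27581045, -0.58781039,  0.23027983]), 'eef_rot': array([-3.06441731e+00, -6.83351353e-01,  5.55886594e-04]), 'wrist_force': array([ 0.03159612, -0.281454  , -0.01683495]), 'torque': array([-0.03485562, -0.01871992,  0.00429611]), 'grip_width': 0.9987323241689822} -0.0187
top {'mtx': [[381.7797, 0.0, 317.1579], [0.0, 381.7797, 199.651], [0.0, 0.0, 1.0]], 'xyz': [0.4275, 0.0079, 1.2273], 'rotation': [0.0425, -0.0623, -1.5572]}
side {'mtx': [[431.9402, 0.0, 323.2861], [0.0, 431.9402, 196.0162], [0.0, 0.0, 1.0]], 'xyz': [0.4826, -0.9303, 0.5146], 'rotation': [1.1787, -0.0069, -0.0196]}
```

```bash
ls -la . pics
```

```text
.:
total 16
drwxr-xr-x  3 agent agent 4096 Dec  6 07:06 .
drwxr-xr-x 23 root  root  4096 Dec  6 07:05 ..
-rw-r--r--  1 agent agent  138 Dec  6 07:06 h.py
drwxr-xr-x  2 agent agent 4096 Dec  6 07:06 pics

pics:
total 652
drwxr-xr-x 2 agent agent   4096 Dec  6 07:06 .
drwxr-xr-x 3 agent agent   4096 Dec  6 07:06 ..
-rw-r--r-- 1 agent agent 292642 Dec  6 07:06 side0.png
-rw-r--r-- 1 agent agent 363396 Dec  6 07:06 top0.png
```

View pics/top0.png

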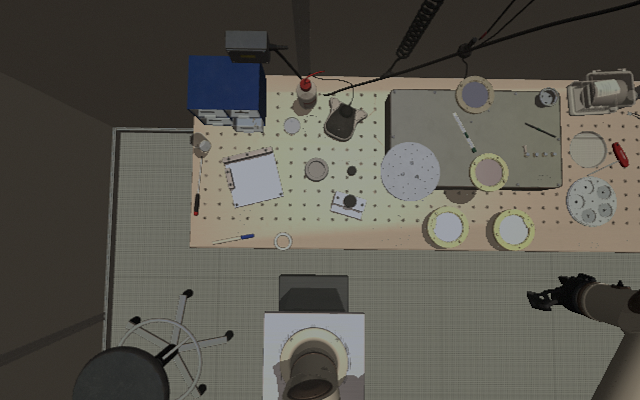

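View pics/side0.png

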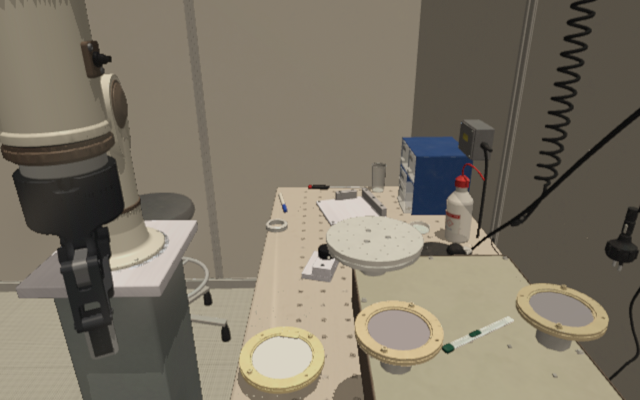

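```bash
cat >> h.py <<'E'
from scipy.spatial.transform import Rotation as R
def ray(s,uv):
    k=s['mtx']; d=np.array([(uv[0]-k[0,2])/k[0,0],-(uv[1]-k[1,2])/k[1,1],-1.]); 
    return np.array(s['xyz']),R.from_rotvec(s['rotation']).apply(d)
def onz(s,uv,z):
    o,d=ray(s,uv); return o+d*(z-o[2])/d[2]
def proj(s,p):
    v=R.from_rotvec(s['rotation']).inv().apply(np.array(p)-s['xyz']); k=s['mtx']
    return np.array([k[0,2]+k[0,0]*v[0]/-v[2], k[1,2]-k[1,1]*v[1]/-v[2]])
def crop(s,f,u0,u1,v0,v1,m):
    cv2.imwrite('pics/'+f,cv2.resize(s['frame'][v0:v1,u0:u1],None,fx=m,fy=m,interpolation=cv2.INTER_CUBIC))
E
python3 - <<'E'
from h import *
s=cams.snapshot('top'); crop(s,'t1.png',210,400,110,250,4)
print(s['rotation'])
for n,uv,z in [('capblk',(350,201),.054),('smalldark',(352,171),.02),('nest',(316,169),.016),('jig',(255,180),.01),('collar',(283,241),.014)]: print(n,onz(s,uv,z))
s=cams.snapshot('side'); crop(s,'s1.png',260,440,170,290,4)
E
```

```text
[ 0.04252927 -0.06234592 -1.55722928]
capblk [ 0.50341703 -0.10771304  0.054     ]
smalldark [ 0.60157702 -0.11680567  0.02      ]
nest [ 0.60694228 -0.00194111  0.016     ]
jig [0.56955038 0.19275745 0.01      ]
collar [0.37657877 0.09937304 0.014     ]
```

View pics/t1.png

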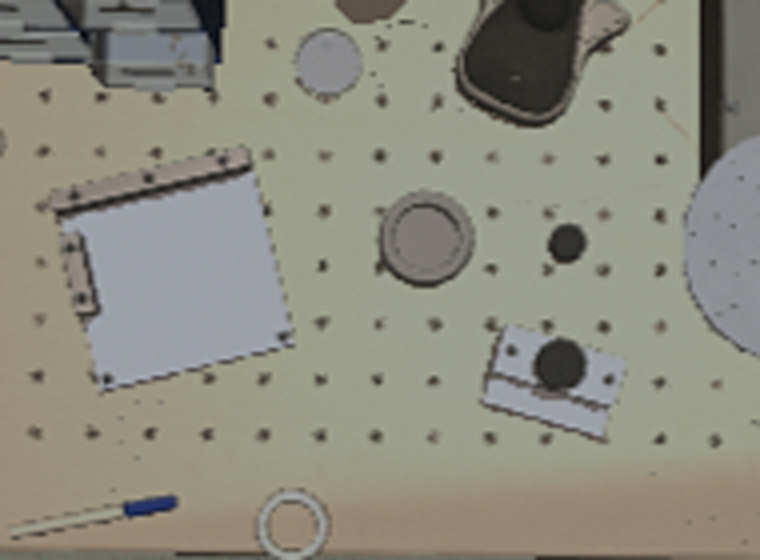

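View pics/s1.png

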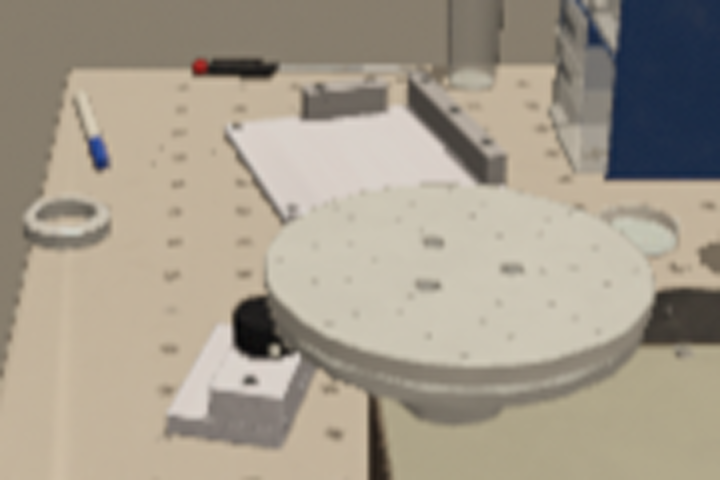

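Black round candidates: one at top (350,201), about 13 px ≈ 40 mm wide, sitting on the stepped block, and one at (352,171), about 9.5 px ≈ 29 mm, lying on the bench. The cap on the block matches the 39 mm given. I'll confirm it in an enlarged crop and then measure.

Run:
```python
from h import *
s=cams.snapshot('top'); f=s['frame']
crop(s,'blk.png',325,375,160,225,9); crop(s,'jig.png',215,290,140,215,8)
g=f.max(axis=2)
for thr in (60,75):
    m=(g<thr).astype(np.uint8); n,l,st,c=cv2.connectedComponentsWithStats(m[155:225,325:380])
    for i in range(1,n):
        if st[i,4]>30:
            uv=c[i]+[325,155]; A=st[i,4]; print(thr,uv,st[i],'dia mm@.045',2*np.sqrt(A/np.pi)*(1.227-.045)/381.8*1000,onz(s,uv,.045))
print('platen',onz(s,(410,171),.165),onz(s,(381,171),.165),onz(s,(440,171),.165))
print(proj(s,[.276,-.588,.231]))
```

```text
60 [351.15789474 170.50877193] [22 12  9  8 57] dia mm@.045 26.37388083835453 [ 0.59948108 -0.11157914  0.045     ]
60 [349.49152542 201.02542373] [ 19  40  12  13 118] dia mm@.045 37.94701469342124 [ 0.50389886 -0.10701922  0.045     ]
75 [351.16666667 170.59090909] [22 11  9 10 66] dia mm@.045 28.379750926604366 [ 0.59922302 -0.11160826  0.045     ]
75 [349.4488189  200.96062992] [ 19  40  12  13 127] dia mm@.045 39.3675576626631 [ 0.50409879 -0.10688502  0.045     ]
platen [ 0.58301665 -0.26511713  0.165     ] [ 0.58184466 -0.18338858  0.165     ] [ 0.58423153 -0.34983652  0.165     ]
[540.93225844 286.56252001]
```

View pics/blk.png

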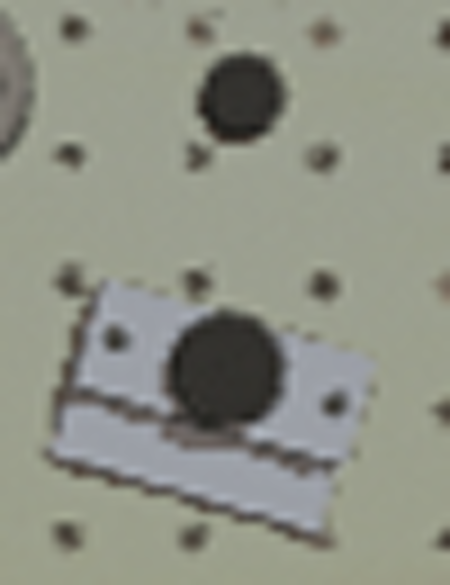

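View pics/jig.png

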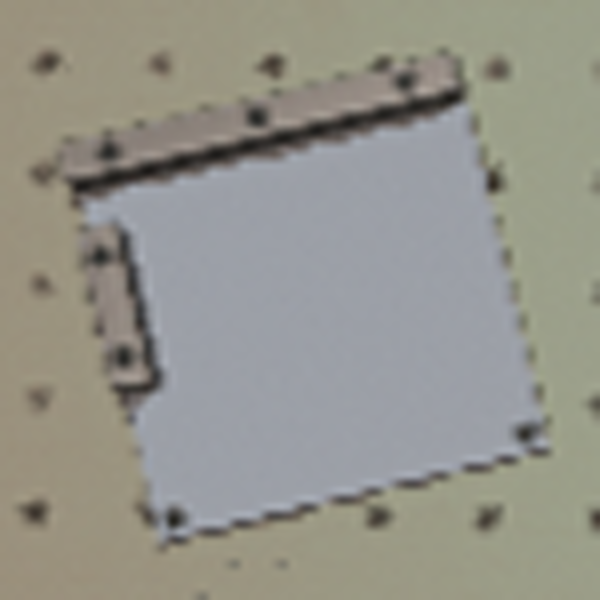

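```bash
cat > fit.py <<'E'
from h import *
from scipy.optimize import least_squares
def fit(s,off,sc,pts,x0):
    P=[];L=[]
    for (u,v),(x,y,z),z0 in pts:
        uv=(np.array([u,v])+.5)/sc-.5+off; P.append(onz(s,uv,(z+z0)/1000)[:2]); L.append([x/1000,y/1000])
    P=np.array(P);L=np.array(L)
    f=lambda p:((L@np.array([[np.cos(p[2]),np.sin(p[2])],[-np.sin(p[2]),np.cos(p[2])]])+p[:2])-P).ravel()
    r=least_squares(f,x0); return r.x,np.round(r.fun.reshape(-1,2)*1000,1)
E
python3 - <<'E'
from fit import *
s=cams.snapshot('top')
print('jig',fit(s,[215,140],8,[((548,450),(-80,-80,10),0),((162,545),(-80,80,10),0),((457,52),(80,-80,36),0),((62,146),(80,80,36),0),((463,90),(64,-80,36),0),((72,182),(64,80,36),0)],[.57,.19,.2]))
print('blk',fit(s,[325,160],9,[((103,282),(32,50,34),0),((375,360),(32,-50,34),0),((68,392),(-8,50,34),0),((340,464),(-8,-50,34),0),((50,455),(-32,50,14),0),((326,540),(-32,-50,14),0)],[.5,-.1,-.2]))
# nest
crop(s,'nest.png',295,340,145,195,10)
E
```

```text
jig (array([0.57775689, 0.19704017, 0.24544318]), array([[-0.4, -2.1],
       [ 0.7,  0.4],
       [-0. ,  0. ],
       [ 0.8,  1.2],
       [-0.4, -1.2],
       [-0.5,  1.6]]))
blk (array([ 0.49260328, -0.10455349, -0.26417663]), array([[ 0.6,  0.8],
       [ 0.5, -0.6],
       [ 0.6, -0.6],
       [-1.7, -2.2],
       [-1.4,  0.6],
       [ 1.3,  1.9]]))
```

View pics/nest.png

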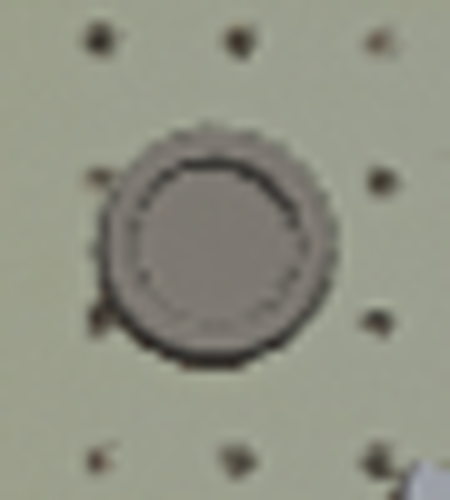

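Run:
```python
from h import *
s=cams.snapshot('top'); print('nest',onz(s,(316.55,168.75),.016))
d=cams.snapshot('side')
def P(o,y,p): 
    c,q=np.cos(y),np.sin(y); return [o[0]+c*p[0]-q*p[1],o[1]+q*p[0]+c*p[1],p[2]]
J=([.5778,.1970],.2454);B=([.4926,-.1046],-.2642)
im=cv2.resize(d['frame'],None,fx=1,fy=1)[165:285,250:440]; im=cv2.resize(im,None,fx=4,fy=4,interpolation=cv2.INTER_CUBIC)
for o,pts in ((J,[(-.08,-.08,.01),(-.08,.08,.01),(.08,-.08,.036),(.064,-.08,.036),(.064,.08,.036),(-.02,.064,.036)]),(B,[(-.032,-.05,.014),(.032,-.05,.034),(-.008,-.05,.034),(-.032,.05,.014),(.012,0,.055)])):
    for p in pts:
        uv=(proj(d,P(*o,p))-[250,165]+.5)*4; cv2.circle(im,tuple(int(round(a)) for a in uv),2,(0,0,255),-1)
cv2.imwrite('pics/sp.png',im)
# heights of front reels
print(onz(s,(447,228),.1))
```

```text
nest [ 0.60777303 -0.00368938  0.016     ]
[ 0.42423515 -0.39097761  0.1       ]
```

View pics/sp.png

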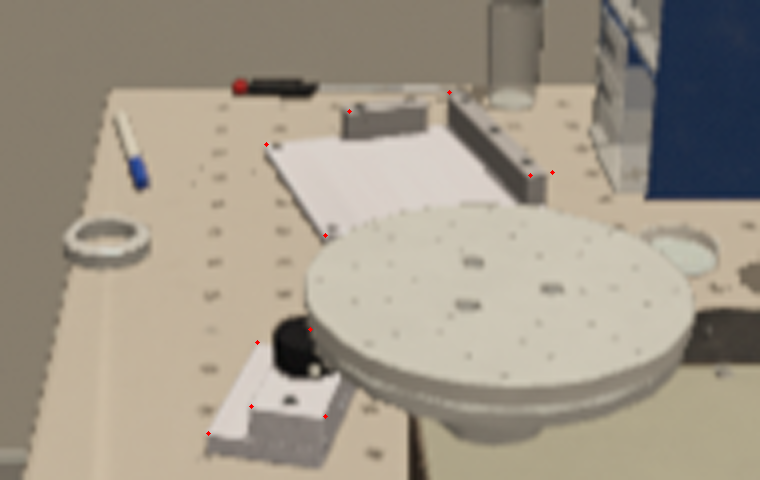

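Call:
apply_moves:
  increments:
    - {"z": -20}
    - {"z": -20}
    - {"z": -20}
    - {}
    - {}
    - {}
    - {}
    - {}
  fingers: 0.0
  grip_force: 40

```text
$.increments[0]: bad value
```

The side view agrees with the fits to within about 1–2 px.

Call:
apply_moves:
  increments:
    - {"x": 0, "y": 0, "z": -20, "rx": 0, "ry": 0, "rz": 0}
    - {"x": 0, "y": 0, "z": -20, "rx": 0, "ry": 0, "rz": 0}
    - {"x": 0, "y": 0, "z": -20, "rx": 0, "ry": 0, "rz": 0}
    - {"x": 0, "y": 0, "z": 0, "rx": 0, "ry": 0, "rz": 0}
    - {"x": 0, "y": 0, "z": 0, "rx": 0, "ry": 0, "rz": 0}
    - {"x": 0, "y": 0, "z": 0, "rx": 0, "ry": 0, "rz": 0}
    - {"x": 0, "y": 0, "z": 0, "rx": 0, "ry": 0, "rz": 0}
    - {"x": 0, "y": 0, "z": 0, "rx": 0, "ry": 0, "rz": 0}
  fingers: 0.0
  grip_force: 40

```text
t: 1.07
position: [0.2758, -0.5879, 0.29]
eef_rot: [-3.064, -0.683, 0.001]
wrist_force: [0.1, 0.8, -0.0]
grip_width: 1.002
```

```bash
cat > go.py <<'E'
from h import *
import sys
def go(x,y,z,yaw=None):
    s=env.read_state(); r=R.from_rotvec(s['eef_rot']); d=r.inv().apply(np.array([x,y,z])-s['position'])*1000
    m=r.as_matrix(); cy=np.arctan2(m[1,0],m[0,0])
    print('t %.2f pos'%s['t'],np.round(s['position'],4),'tool d mm',np.round(d,1),'yaw %.4f tilt'%cy,np.round(m[:2,2],4),'F',np.round(s['wrist_force'],1),'w',round(s['grip_width'],3))
    if yaw is not None: print('rz',round(-(yaw-cy),4), 'level/yaw rotvec', np.round((r.inv()*R.from_euler('zx',[yaw,np.pi])).as_rotvec(),4))
    return s
if __name__=='__main__': go(*map(float,sys.argv[1:]))
E
python3 go.py .504 -.1075 .29 -.264
```

```text
t 1.07 pos [ 0.2758 -0.5879  0.29  ] tool d mm [ 410.7 -337.9    0.7] yaw 0.4388 tilt [-0.0009  0.002 ] F [ 0.1  0.8 -0. ] w 1.002
rz 0.7028 level/yaw rotvec [-0.0022  0.0002  0.1748]
```

```bash
sed -i "s/'zx'/'ZX'/" go.py
```

Call:
apply_moves:
  increments:
    - {"x": 26, "y": -21, "z": 0, "rx": 0, "ry": 0, "rz": 0}
    - {"x": 26, "y": -21, "z": 0, "rx": 0, "ry": 0, "rz": 0}
    - {"x": 26, "y": -21, "z": 0, "rx": 0, "ry": 0, "rz": 0}
    - {"x": 26, "y": -21, "z": 0, "rx": 0, "ry": 0, "rz": 0}
    - {"x": 26, "y": -21, "z": 0, "rx": 0, "ry": 0, "rz": 0}
    - {"x": 26, "y": -21, "z": 0, "rx": 0, "ry": 0, "rz": 0}
    - {"x": 26, "y": -21, "z": 0, "rx": 0, "ry": 0, "rz": 0}
    - {"x": 26, "y": -21, "z": 0, "rx": 0, "ry": 0, "rz": 0}

```text
t: 1.73
position: [0.3932, -0.3462, 0.2907]
eef_rot: [-3.066, -0.683, 0.001]
wrist_force: [-0.8, -0.8, 1.6]
grip_width: 1.002
```

Call:
apply_moves:
  increments:
    - {"x": 26, "y": -21, "z": 0, "rx": 0, "ry": 0, "rz": 0}
    - {"x": 26, "y": -21, "z": 0, "rx": 0, "ry": 0, "rz": 0}
    - {"x": 26, "y": -21, "z": 0, "rx": 0, "ry": 0, "rz": 0}
    - {"x": 26, "y": -21, "z": 0, "rx": 0, "ry": 0, "rz": 0}
    - {"x": 26, "y": -21, "z": 0, "rx": 0, "ry": 0, "rz": 0}
    - {"x": 26, "y": -21, "z": 0, "rx": 0, "ry": 0, "rz": 0}
    - {"x": 26, "y": -21, "z": 0, "rx": 0, "ry": 0, "rz": 0}
    - {"x": 20, "y": -21, "z": 0, "rx": 0, "ry": 0, "rz": 0}

```text
t: 2.4
position: [0.5053, -0.1078, 0.2909]
eef_rot: [-3.065, -0.685, -0.0]
wrist_force: [0.6, -0.8, 0.3]
grip_width: 0.998
```

Call:
apply_moves:
  increments:
    - {"x": 0, "y": 0, "z": 10, "rx": 0, "ry": 0, "rz": 0.117}
    - {"x": 0, "y": 0, "z": 20, "rx": 0, "ry": 0, "rz": 0.117}
    - {"x": 0, "y": 0, "z": 20, "rx": 0, "ry": 0, "rz": 0.117}
    - {"x": 0, "y": 0, "z": 20, "rx": 0, "ry": 0, "rz": 0.117}
    - {"x": 0, "y": 0, "z": 20, "rx": 0, "ry": 0, "rz": 0.117}
    - {"x": 0, "y": 0, "z": 20, "rx": 0, "ry": 0, "rz": 0.117}
    - {"x": 0, "y": 0, "z": 20, "rx": 0, "ry": 0, "rz": 0}
    - {"x": 0, "y": 0, "z": 0, "rx": 0, "ry": 0, "rz": 0}

```text
t: 3.07
position: [0.5013, -0.1095, 0.1573]
eef_rot: [-3.113, 0.412, 0.012]
wrist_force: [-0.8, 0.1, 0.1]
grip_width: 0.998
```

```bash
python3 go.py .504 -.1073 .036 -.264; python3 -c "
from h import *
snap('side','s2.png');s=snap('top','t2.png')"
```

```text
t 3.07 pos [ 0.5013 -0.1095  0.1573] tool d mm [  3.   -2.8 121.2] yaw -0.2630 tilt [-0.0073  0.0021] F [-0.8  0.1  0.1] w 0.998
rz 0.001 level/yaw rotvec [-0.0002  0.0076  0.001 ]
```

View pics/s2.png

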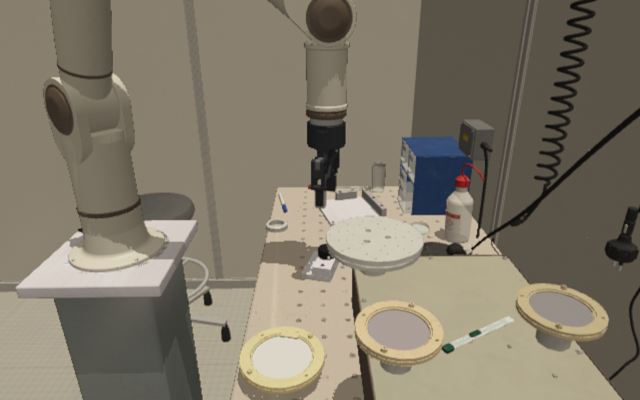

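Call:
apply_moves:
  increments:
    - {"x": 2, "y": -1, "z": 15, "rx": 0, "ry": 0, "rz": 0}
    - {"x": 1, "y": -1, "z": 15, "rx": 0, "ry": 0, "rz": 0}
    - {"x": 0, "y": -1, "z": 15, "rx": 0, "ry": 0, "rz": 0}
    - {"x": 0, "y": 0, "z": 15, "rx": 0, "ry": 0, "rz": 0}
    - {"x": 0, "y": 0, "z": 15, "rx": 0, "ry": 0, "rz": 0}
    - {"x": 0, "y": 0, "z": 15, "rx": 0, "ry": 0, "rz": 0}
    - {"x": 0, "y": 0, "z": 10, "rx": 0, "ry": 0, "rz": 0}
    - {"x": 0, "y": 0, "z": 0, "rx": 0, "ry": 0, "rz": 0}

```text
t: 3.83
position: [0.5078, -0.108, 0.0606]
eef_rot: [-3.114, 0.412, 0.002]
wrist_force: [0.3, -0.3, 0.2]
grip_width: 0.999
```

```bash
python3 go.py .504 -.1073 .036 -.264; python3 -c "
from h import *
s=cams.snapshot('side');crop(s,'s3.png',270,380,160,290,4)"
```

```text
t 3.83 pos [ 0.5078 -0.108   0.0606] tool d mm [-3.8  0.3 24.6] yaw -0.2632 tilt [-0.0014  0.0004] F [ 0.3 -0.3  0.2] w 0.999
rz 0.0008 level/yaw rotvec [-0.      0.0014  0.0008]
```

View pics/s3.png

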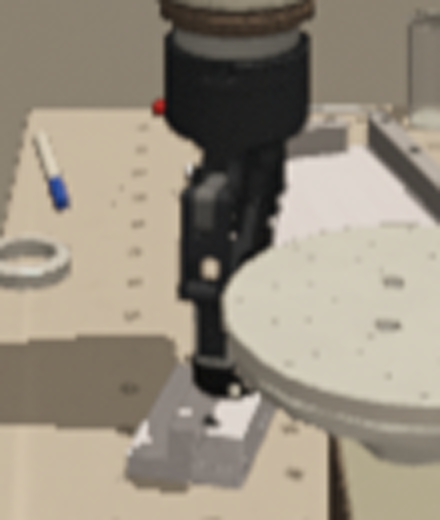

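Call:
apply_moves:
  increments:
    - {"x": -2, "y": 0, "z": 6, "rx": 0, "ry": 0, "rz": 0}
    - {"x": -2, "y": 0, "z": 6, "rx": 0, "ry": 0, "rz": 0}
    - {"x": 0, "y": 0, "z": 6, "rx": 0, "ry": 0, "rz": 0}
    - {"x": 0, "y": 0, "z": 5, "rx": 0, "ry": 0, "rz": 0}
    - {"x": 0, "y": 0, "z": 1, "rx": 0, "ry": 0, "rz": 0}
    - {"x": 0, "y": 0, "z": 0, "rx": 0, "ry": 0, "rz": 0}
    - {"x": 0, "y": 0, "z": 0, "rx": 0, "ry": 0, "rz": 0}
    - {"x": 0, "y": 0, "z": 0, "rx": 0, "ry": 0, "rz": 0}

```text
t: 4.55
position: [0.5046, -0.1068, 0.0375]
eef_rot: [-3.114, 0.412, -0.001]
wrist_force: [-0.1, 0.8, 0.3]
grip_width: 0.998
```

Call:
apply_moves:
  increments:
    - {"x": 0, "y": 0, "z": 0, "rx": 0, "ry": 0, "rz": 0}
    - {"x": 0, "y": 0, "z": 0, "rx": 0, "ry": 0, "rz": 0}
    - {"x": 0, "y": 0, "z": 0, "rx": 0, "ry": 0, "rz": 0}
    - {"x": 0, "y": 0, "z": 0, "rx": 0, "ry": 0, "rz": 0}
    - {"x": 0, "y": 0, "z": 0, "rx": 0, "ry": 0, "rz": 0}
    - {"x": 0, "y": 0, "z": 0, "rx": 0, "ry": 0, "rz": 0}
    - {"x": 0, "y": 0, "z": 0, "rx": 0, "ry": 0, "rz": 0}
    - {"x": 0, "y": 0, "z": 0, "rx": 0, "ry": 0, "rz": 0}
  fingers: 1.0
  grip_force: 30

```text
t: 5.22
position: [0.5045, -0.1069, 0.0376]
eef_rot: [3.114, -0.412, 0.0]
wrist_force: [-1.3, 0.2, 5.8]
grip_width: 0.441
```

```bash
python3 go.py .504 -.1073 .036 -.264; python3 -c "
from h import *
s=cams.snapshot('side');crop(s,'s4.png',270,380,160,290,4)"
```

```text
t 5.22 pos [ 0.5045 -0.1069  0.0376] tool d mm [-0.4  0.5  1.6] yaw -0.2631 tilt [ 0.0003 -0.0002] F [-1.3  0.2  5.8] w 0.441
rz 0.0009 level/yaw rotvec [ 0.0001 -0.0003  0.0009]
```

View pics/s4.png

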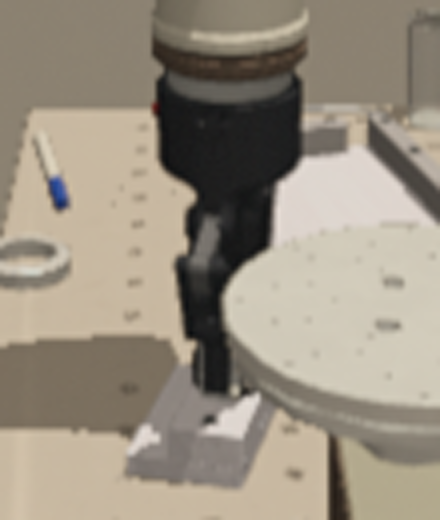

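```bash
python3 - <<'E'
from h import *
s=cams.snapshot('side')
c,q=np.cos(-.2631),np.sin(-.2631)
for b in (-.0195,-.027,-.034):
  for z in (.034,.037,.040,.044):
    for a in (-.011,.011):
      p=[.5045+c*a-q*b,-.1069+q*a+c*b,z]; print(b,z,a,np.round((proj(s,p)-[270,160]+.5)*4))
E
python3 -c "
from h import *
s=cams.snapshot('side');crop(s,'s5.png',300,350,230,285,10)"
```

```text
-0.0195 0.034 -0.011 [203. 398.]
-0.0195 0.034 0.011 [242. 403.]
-0.0195 0.037 -0.011 [202. 393.]
-0.0195 0.037 0.011 [242. 398.]
-0.0195 0.04 -0.011 [202. 388.]
-0.0195 0.04 0.011 [242. 393.]
-0.0195 0.044 -0.011 [202. 382.]
-0.0195 0.044 0.011 [242. 387.]
-0.027 0.034 -0.011 [199. 405.]
-0.027 0.034 0.011 [239. 410.]
-0.027 0.037 -0.011 [199. 400.]
-0.027 0.037 0.011 [239. 405.]
-0.027 0.04 -0.011 [199. 395.]
-0.027 0.04 0.011 [239. 400.]
-0.027 0.044 -0.011 [199. 389.]
-0.027 0.044 0.011 [239. 394.]
-0.034 0.034 -0.011 [196. 412.]
-0.034 0.034 0.011 [236. 417.]
-0.034 0.037 -0.011 [196. 407.]
-0.034 0.037 0.011 [236. 412.]
-0.034 0.04 -0.011 [196. 402.]
-0.034 0.04 0.011 [236. 407.]
-0.034 0.044 -0.011 [196. 395.]
-0.034 0.044 0.011 [236. 400.]
```

View pics/s5.png

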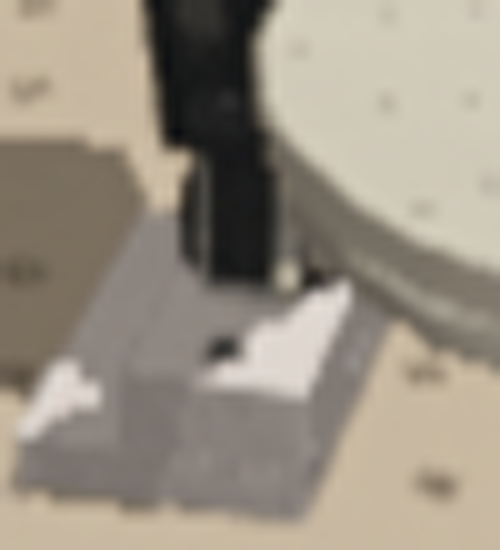

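The opening reads 0.44 (≈38 mm), so the cap is between the pads. The tips sit only about 7 mm above its rim and would hit the 16 mm nest wall, so I'll re-grip 5 mm higher.

Call:
apply_moves:
  increments:
    - {"x": 0, "y": 0, "z": 0, "rx": 0, "ry": 0, "rz": 0}
    - {"x": 0, "y": 0, "z": 0, "rx": 0, "ry": 0, "rz": 0}
    - {"x": 0, "y": 0, "z": 0, "rx": 0, "ry": 0, "rz": 0}
    - {"x": 0, "y": 0, "z": 0, "rx": 0, "ry": 0, "rz": 0}
    - {"x": 0, "y": 0, "z": -3, "rx": 0, "ry": 0, "rz": 0}
    - {"x": 0, "y": 0, "z": -2, "rx": 0, "ry": 0, "rz": 0}
    - {"x": 0, "y": 0, "z": 0, "rx": 0, "ry": 0, "rz": 0}
    - {"x": 0, "y": 0, "z": 0, "rx": 0, "ry": 0, "rz": 0}
  fingers: 0.3

```text
t: 6.03
position: [0.5046, -0.1069, 0.0426]
eef_rot: [3.114, -0.412, 0.001]
wrist_force: [-0.2, -0.3, 0.1]
grip_width: 0.701
```

Call:
apply_moves:
  increments:
    - {"x": 0, "y": 0, "z": 0, "rx": 0, "ry": 0, "rz": 0}
    - {"x": 0, "y": 0, "z": 0, "rx": 0, "ry": 0, "rz": 0}
    - {"x": 0, "y": 0, "z": 0, "rx": 0, "ry": 0, "rz": 0}
    - {"x": 0, "y": 0, "z": 0, "rx": 0, "ry": 0, "rz": 0}
    - {"x": 0, "y": 0, "z": 0, "rx": 0, "ry": 0, "rz": 0}
    - {"x": 0, "y": 0, "z": 0, "rx": 0, "ry": 0, "rz": 0}
    - {"x": 0, "y": 0, "z": 0, "rx": 0, "ry": 0, "rz": 0}
    - {"x": 0, "y": 0, "z": 0, "rx": 0, "ry": 0, "rz": 0}
  fingers: 1.0
  grip_force: 25

```text
t: 6.7
position: [0.5044, -0.1069, 0.0425]
eef_rot: [3.114, -0.412, 0.0]
wrist_force: [-1.7, 0.9, 4.8]
grip_width: 0.438
```

Call:
apply_moves:
  increments:
    - {"x": 0, "y": 0, "z": -5, "rx": 0, "ry": 0, "rz": 0}
    - {"x": 0, "y": 0, "z": -8, "rx": 0, "ry": 0, "rz": 0}
    - {"x": 0, "y": 0, "z": -10, "rx": 0, "ry": 0, "rz": 0}
    - {"x": 0, "y": 0, "z": -10, "rx": 0, "ry": 0, "rz": 0}
    - {"x": 0, "y": 0, "z": -10, "rx": 0, "ry": 0, "rz": 0}
    - {"x": 0, "y": 0, "z": -5, "rx": 0, "ry": 0, "rz": 0}
    - {"x": 0, "y": 0, "z": 0, "rx": 0, "ry": 0, "rz": 0}
    - {"x": 0, "y": 0, "z": 0, "rx": 0, "ry": 0, "rz": 0}

```text
t: 7.37
position: [0.5047, -0.1072, 0.0909]
eef_rot: [3.114, -0.413, 0.002]
wrist_force: [0.9, -0.7, 1.2]
grip_width: 0.443
```

```bash
python3 go.py .6078 -.0037 .09 -.264; python3 -c "
from h import *
s=cams.snapshot('side');crop(s,'s6.png',290,350,220,285,9)"
```

```text
t 7.37 pos [ 0.5047 -0.1072  0.0909] tool d mm [  72.6 -126.7    1. ] yaw -0.2635 tilt [ 0.0012 -0.0005] F [ 0.9 -0.7  1.2] w 0.443
rz 0.0005 level/yaw rotvec [ 0.0002 -0.0013  0.0005]
```

View pics/s6.png

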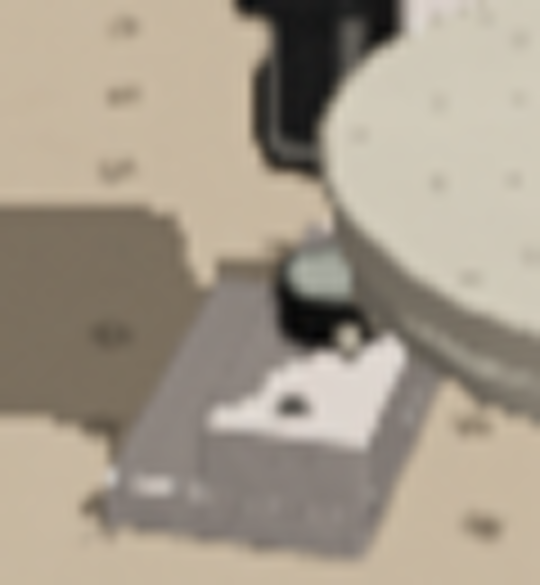

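The cap is off and held, and the barrel with its greenish lens is exposed at about side (324,252). Next is the nest.

Call:
apply_moves:
  increments:
    - {"x": 12, "y": -21, "z": 0, "rx": 0, "ry": 0, "rz": 0}
    - {"x": 12, "y": -21, "z": 0, "rx": 0, "ry": 0, "rz": 0}
    - {"x": 12, "y": -21, "z": 0, "rx": 0, "ry": 0, "rz": 0}
    - {"x": 12, "y": -21, "z": 0, "rx": 0, "ry": 0, "rz": 0}
    - {"x": 12, "y": -21, "z": 0, "rx": 0, "ry": 0, "rz": 0}
    - {"x": 12.5, "y": -21.5, "z": 0, "rx": 0, "ry": 0, "rz": 0}
    - {"x": 0, "y": 0, "z": 0, "rx": 0, "ry": 0, "rz": 0}
    - {"x": 0, "y": 0, "z": 0, "rx": 0, "ry": 0, "rz": 0}

```text
t: 8.08
position: [0.6074, -0.0015, 0.0895]
eef_rot: [-3.114, 0.408, 0.002]
wrist_force: [-0.4, 0.5, -0.2]
grip_width: 0.434
```

Call:
apply_moves:
  increments:
    - {"x": 0, "y": 0, "z": 10, "rx": 0, "ry": 0, "rz": 0}
    - {"x": 0, "y": 0, "z": 10, "rx": 0, "ry": 0, "rz": 0}
    - {"x": 0, "y": 0, "z": 10, "rx": 0, "ry": 0, "rz": 0}
    - {"x": 0, "y": 0, "z": 10, "rx": 0, "ry": 0, "rz": 0}
    - {"x": 0, "y": 0, "z": 5, "rx": 0, "ry": 0, "rz": 0}
    - {"x": 0, "y": 0, "z": 0, "rx": 0, "ry": 0, "rz": 0}
    - {"x": 0, "y": 0, "z": 0, "rx": 0, "ry": 0, "rz": 0}
    - {"x": 0, "y": 0, "z": 0, "rx": 0, "ry": 0, "rz": 0}

```text
t: 8.75
position: [0.6076, -0.0036, 0.0456]
eef_rot: [-3.114, 0.412, -0.001]
wrist_force: [0.3, 0.7, 0.3]
grip_width: 0.44
```

```bash
python3 go.py .6078 -.0037 .0145 -.264; python3 -c "
from h import *
s=cams.snapshot('side');crop(s,'s7.png',290,400,180,290,5);s=cams.snapshot('top');crop(s,'t7.png',280,380,130,230,6)"
```

```text
t 8.75 pos [ 0.6076 -0.0036  0.0456] tool d mm [ 0.2  0.1 31.1] yaw -0.2633 tilt [0.0006 0.0001] F [0.3 0.7 0.3] w 0.44
rz 0.0007 level/yaw rotvec [-0.0003 -0.0005  0.0007]
```

View pics/s7.png

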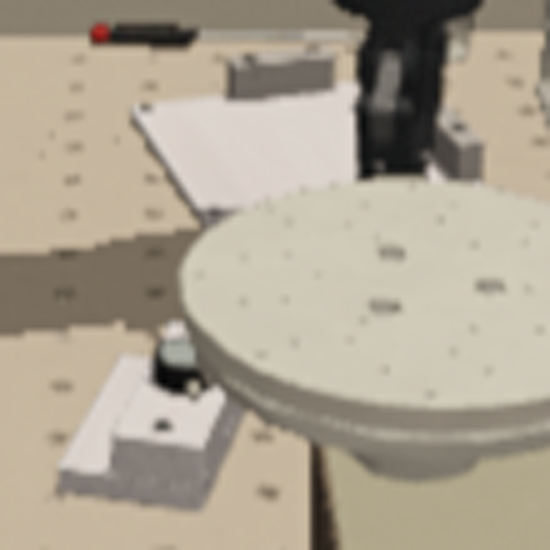

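View pics/t7.png

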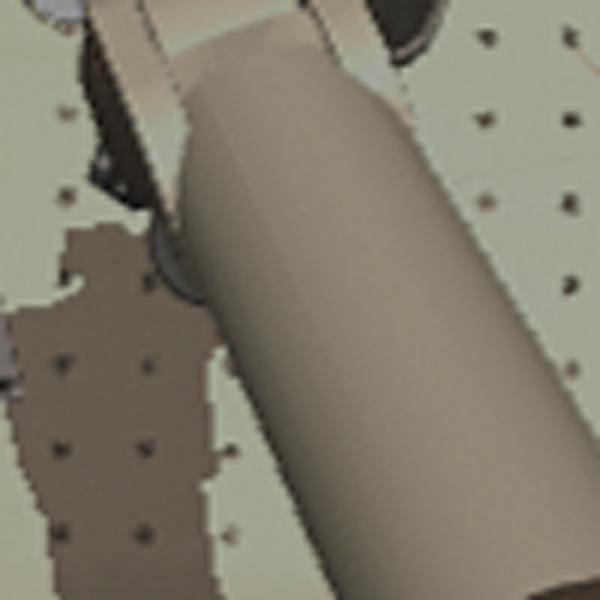

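Call:
apply_moves:
  increments:
    - {"x": 0, "y": 0, "z": 6, "rx": 0, "ry": 0, "rz": 0}
    - {"x": 0, "y": 0, "z": 6, "rx": 0, "ry": 0, "rz": 0}
    - {"x": 0, "y": 0, "z": 6, "rx": 0, "ry": 0, "rz": 0}
    - {"x": 0, "y": 0, "z": 5, "rx": 0, "ry": 0, "rz": 0}
    - {"x": 0, "y": 0, "z": 4, "rx": 0, "ry": 0, "rz": 0}
    - {"x": 0, "y": 0, "z": 3, "rx": 0, "ry": 0, "rz": 0}
    - {"x": 0, "y": 0, "z": 0, "rx": 0, "ry": 0, "rz": 0}
    - {"x": 0, "y": 0, "z": 0, "rx": 0, "ry": 0, "rz": 0}

```text
t: 9.52
position: [0.6072, -0.0035, 0.0151]
eef_rot: [-3.114, 0.412, 0.001]
wrist_force: [-0.6, -0.1, 0.4]
grip_width: 0.444
```

Call:
apply_moves:
  increments:
    - {"x": 0, "y": 0, "z": 0.5, "rx": 0, "ry": 0, "rz": 0}
    - {"x": 0, "y": 0, "z": 0.5, "rx": 0, "ry": 0, "rz": 0}
    - {"x": 0, "y": 0, "z": 0.5, "rx": 0, "ry": 0, "rz": 0}
    - {"x": 0, "y": 0, "z": 0, "rx": 0, "ry": 0, "rz": 0}
    - {"x": 0, "y": 0, "z": 0, "rx": 0, "ry": 0, "rz": 0}
    - {"x": 0, "y": 0, "z": 0, "rx": 0, "ry": 0, "rz": 0}
    - {"x": 0, "y": 0, "z": 0, "rx": 0, "ry": 0, "rz": 0}
    - {"x": 0, "y": 0, "z": 0, "rx": 0, "ry": 0, "rz": 0}

```text
t: 10.18
position: [0.6075, -0.0036, 0.014]
eef_rot: [-3.114, 0.412, -0.001]
wrist_force: [0.0, -0.9, 0.8]
grip_width: 0.442
```

Call:
apply_moves:
  increments:
    - {"x": 0, "y": 0, "z": 0, "rx": 0, "ry": 0, "rz": 0}
    - {"x": 0, "y": 0, "z": 0, "rx": 0, "ry": 0, "rz": 0}
    - {"x": 0, "y": 0, "z": 0, "rx": 0, "ry": 0, "rz": 0}
    - {"x": 0, "y": 0, "z": 0, "rx": 0, "ry": 0, "rz": 0}
    - {"x": 0, "y": 0, "z": 0, "rx": 0, "ry": 0, "rz": 0}
    - {"x": 0, "y": 0, "z": -6, "rx": 0, "ry": 0, "rz": 0}
    - {"x": 0, "y": 0, "z": -15, "rx": 0, "ry": 0, "rz": 0}
    - {"x": 0, "y": 0, "z": -20, "rx": 0, "ry": 0, "rz": 0}
  fingers: 0.2

```text
t: 10.85
position: [0.6061, -0.0035, 0.0548]
eef_rot: [3.114, -0.412, -0.004]
wrist_force: [0.9, -0.4, 1.1]
grip_width: 0.803
```

Call:
apply_moves:
  increments:
    - {"x": 0, "y": 0, "z": -20, "rx": 0, "ry": 0, "rz": 0}
    - {"x": 0, "y": 0, "z": -20, "rx": 0, "ry": 0, "rz": 0}
    - {"x": -12, "y": 22, "z": 0, "rx": 0, "ry": 0, "rz": 0}
    - {"x": -12, "y": 22, "z": 0, "rx": 0, "ry": 0, "rz": 0}
    - {"x": -12, "y": 22, "z": 0, "rx": 0, "ry": 0, "rz": 0}
    - {"x": -12, "y": 22, "z": 0, "rx": 0, "ry": 0, "rz": 0}
    - {"x": -12, "y": 22, "z": 0, "rx": 0, "ry": 0, "rz": 0}
    - {"x": -12, "y": 16, "z": 0, "rx": 0, "ry": 0, "rz": 0}
  fingers: 0.0

```text
t: 11.52
position: [0.5043, -0.1086, 0.0962]
eef_rot: [3.113, -0.414, 0.002]
wrist_force: [0.8, -0.5, 0.6]
grip_width: 1.0
```

```bash
python3 go.py .504 -.1073 .036 -.264; python3 -c "
from h import *
s=snap('top','t8.png');crop(s,'t8c.png',280,380,130,230,6)
g=s['frame'].max(axis=2)
m=(g<70).astype(np.uint8)[145:195,295:340]; n,l,st,c=cv2.connectedComponentsWithStats(m)
for i in range(1,n):
  if st[i,4]>40: print(st[i],c[i]+[295,145],onz(s,c[i]+[295,145],.021))"
```

```text
t 11.52 pos [ 0.5043 -0.1086  0.0962] tool d mm [-0.7 -1.2 60.2] yaw -0.2646 tilt [ 0.0011 -0.0015] F [ 0.8 -0.5  0.6] w 1.0
rz -0.0006 level/yaw rotvec [ 0.0012 -0.0014 -0.0006]
[ 16  16  13  16 146] [316.75342466 168.6369863 ] [ 0.60740103 -0.00428456  0.021     ]
[34 41 11  9 54] [333.14814815 190.68518519] [ 0.5376411  -0.05720095  0.021     ]
```

View pics/t8c.png

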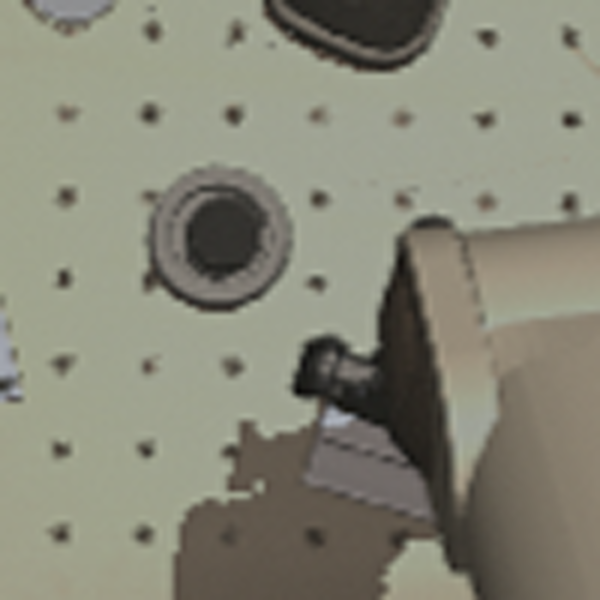

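The cap stands concentric in the nest at top (316.8,168.6), about 1 mm off the nest centre. Next, grip the barrel.

Call:
apply_moves:
  increments:
    - {"x": 0, "y": -1, "z": 12, "rx": 0, "ry": 0, "rz": 0}
    - {"x": 0, "y": 0, "z": 12, "rx": 0, "ry": 0, "rz": 0}
    - {"x": 0, "y": 0, "z": 12, "rx": 0, "ry": 0, "rz": 0}
    - {"x": 0, "y": 0, "z": 12, "rx": 0, "ry": 0, "rz": 0}
    - {"x": 0, "y": 0, "z": 8, "rx": 0, "ry": 0, "rz": 0}
    - {"x": 0, "y": 0, "z": 4, "rx": 0, "ry": 0, "rz": 0}
    - {"x": 0, "y": 0, "z": 0, "rx": 0, "ry": 0, "rz": 0}
    - {"x": 0, "y": 0, "z": 0, "rx": 0, "ry": 0, "rz": 0}

```text
t: 12.23
position: [0.5053, -0.105, 0.0344]
eef_rot: [-3.114, 0.411, 0.001]
wrist_force: [-0.3, -0.6, 0.0]
grip_width: 1.002
```

```bash
python3 go.py .5042 -.1075 .033 -.264; python3 -c "
from h import *
s=cams.snapshot('side');crop(s,'s8.png',290,350,220,285,9)"
```

```text
t 12.23 pos [ 0.5053 -0.105   0.0344] tool d mm [-0.4  2.7  1.4] yaw -0.2624 tilt [-0.0007  0.0005] F [-0.3 -0.6  0. ] w 1.002
rz 0.0016 level/yaw rotvec [-0.0003  0.0008  0.0016]
```

View pics/s8.png

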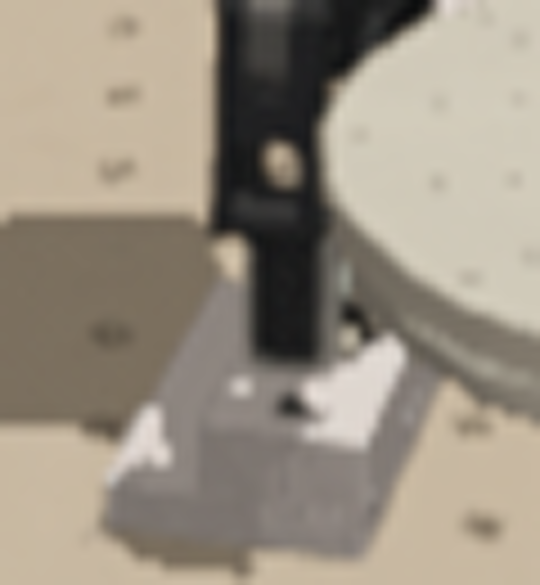

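Call:
apply_moves:
  increments:
    - {"x": 0, "y": 2.5, "z": 1, "rx": 0, "ry": 0, "rz": 0}
    - {"x": 0, "y": 0, "z": 0, "rx": 0, "ry": 0, "rz": 0}
    - {"x": 0, "y": 0, "z": 0, "rx": 0, "ry": 0, "rz": 0}
    - {"x": 0, "y": 0, "z": 0, "rx": 0, "ry": 0, "rz": 0}
    - {"x": 0, "y": 0, "z": 0, "rx": 0, "ry": 0, "rz": 0}
    - {"x": 0, "y": 0, "z": 0, "rx": 0, "ry": 0, "rz": 0}
    - {"x": 0, "y": 0, "z": 0, "rx": 0, "ry": 0, "rz": 0}
    - {"x": 0, "y": 0, "z": 0, "rx": 0, "ry": 0, "rz": 0}
  fingers: 1.0
  grip_force: 60

```text
t: 12.95
position: [0.505, -0.1079, 0.0345]
eef_rot: [3.114, -0.412, 0.001]
wrist_force: [-2.4, 1.1, 5.7]
grip_width: 0.32
```

```bash
python3 go.py .5042 -.1075 .033 -.264; python3 -c "
from h import *
s=cams.snapshot('side');crop(s,'s9.png',290,350,220,285,9)"
```

```text
t 12.95 pos [ 0.505  -0.1079  0.0345] tool d mm [-0.9 -0.2  1.5] yaw -0.2633 tilt [ 0.0007 -0.0003] F [-2.4  1.1  5.7] w 0.32
rz 0.0007 level/yaw rotvec [ 0.0001 -0.0008  0.0007]
```

View pics/s9.png

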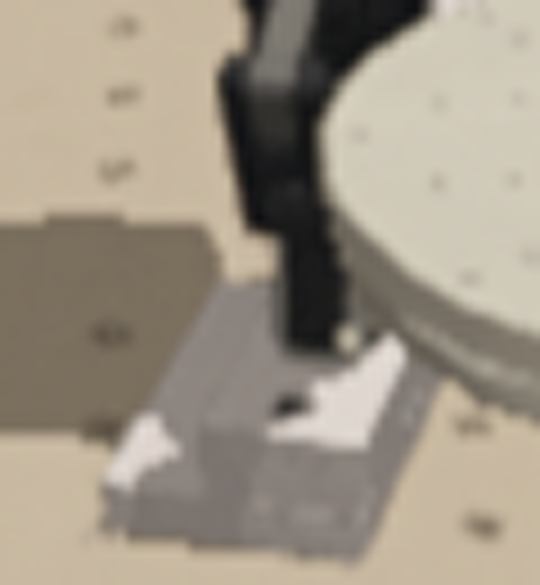

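Call:
apply_moves:
  increments:
    - {"x": 0, "y": 0, "z": 0, "rx": 0, "ry": 0, "rz": 0}
    - {"x": 0, "y": 0, "z": -2, "rx": 0, "ry": 0, "rz": 0}
    - {"x": 0, "y": 0, "z": -4, "rx": 0, "ry": 0, "rz": 0}
    - {"x": 0, "y": 0, "z": -6, "rx": 0, "ry": 0, "rz": 0}
    - {"x": 0, "y": 0, "z": -8, "rx": 0, "ry": 0, "rz": 0}
    - {"x": 0, "y": 0, "z": -10, "rx": 0, "ry": 0, "rz": 0}
    - {"x": 0, "y": 0, "z": -8, "rx": 0, "ry": 0, "rz": 0}
    - {"x": 0, "y": 0, "z": 0, "rx": 0, "ry": 0, "rz": 0}
  grip_force: 90

```text
t: 13.67
position: [0.5062, -0.1083, 0.074]
eef_rot: [3.114, -0.412, 0.006]
wrist_force: [-0.1, 0.8, -3.4]
grip_width: 0.309
```

```bash
python3 go.py .5042 -.1075 .033 -.264; python3 -c "
from h import *
s=cams.snapshot('side');crop(s,'s10.png',280,350,205,285,7)"
```

```text
t 13.67 pos [ 0.5062 -0.1083  0.074 ] tool d mm [-2.3 -0.2 41. ] yaw -0.2633 tilt [ 0.0035 -0.0009] F [-0.1  0.8 -3.4] w 0.309
rz 0.0007 level/yaw rotvec [-0.     -0.0036  0.0007]
```

View pics/s10.png

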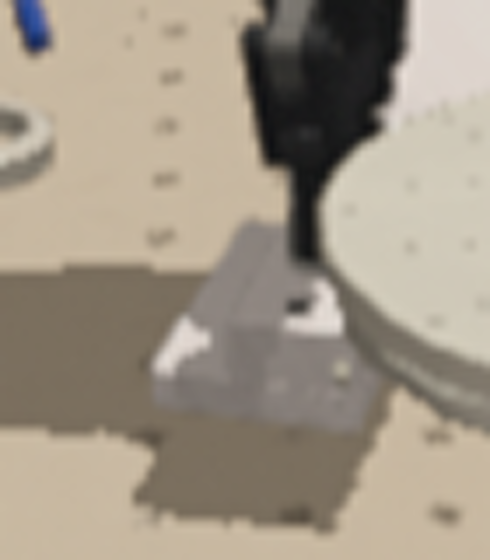

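```bash
python3 go.py .6111 .2116 .105 .2454
```

```text
t 13.72 pos [ 0.5058 -0.1083  0.0732] tool d mm [  18.5 -336.3  -31.7] yaw -0.2635 tilt [ 0.0028 -0.0008] F [-1.  -0.3 -3.9] w 0.304
rz -0.5089 level/yaw rotvec [ 0.0008 -0.0028 -0.5089]
```

Call:
apply_moves:
  increments:
    - {"x": 0, "y": -5, "z": -10, "rx": 0, "ry": 0, "rz": 0}
    - {"x": 1, "y": -15, "z": -12, "rx": 0, "ry": 0, "rz": 0}
    - {"x": 1, "y": -25, "z": -10, "rx": 0, "ry": 0, "rz": 0}
    - {"x": 2, "y": -30, "z": 0, "rx": 0, "ry": 0, "rz": 0}
    - {"x": 2, "y": -30, "z": 0, "rx": 0, "ry": 0, "rz": 0}
    - {"x": 2, "y": -30, "z": 0, "rx": 0, "ry": 0, "rz": 0}
    - {"x": 2, "y": -30, "z": 0, "rx": 0, "ry": 0, "rz": 0}
    - {"x": 2, "y": -30, "z": 0, "rx": 0, "ry": 0, "rz": 0}

```text
t: 14.38
position: [0.5669, 0.0789, 0.1041]
eef_rot: [3.114, -0.412, -0.001]
wrist_force: [1.0, 0.9, -3.6]
grip_width: 0.305
```

Call:
apply_moves:
  increments:
    - {"x": 2, "y": -30, "z": 0, "rx": 0, "ry": 0, "rz": 0}
    - {"x": 2, "y": -30, "z": 0, "rx": 0, "ry": 0, "rz": 0}
    - {"x": 1, "y": -30, "z": 0, "rx": 0, "ry": 0, "rz": 0}
    - {"x": 1, "y": -25, "z": 0, "rx": 0, "ry": 0, "rz": 0}
    - {"x": 1, "y": -15, "z": 0, "rx": 0, "ry": 0, "rz": 0}
    - {"x": 0, "y": -10, "z": 0, "rx": 0, "ry": 0, "rz": 0}
    - {"x": 0, "y": 0, "z": 0, "rx": 0, "ry": 0, "rz": -0.05}
    - {"x": 0, "y": 0, "z": 0, "rx": 0, "ry": 0, "rz": -0.08}

```text
t: 15.05
position: [0.6094, 0.2115, 0.1037]
eef_rot: [3.135, -0.203, -0.001]
wrist_force: [0.2, -0.6, -4.1]
grip_width: 0.31
```

Call:
apply_moves:
  increments:
    - {"x": 0, "y": 0, "z": 0, "rx": 0, "ry": 0, "rz": -0.09}
    - {"x": 0, "y": 0, "z": 0, "rx": 0, "ry": 0, "rz": -0.09}
    - {"x": 0, "y": 0, "z": 0, "rx": 0, "ry": 0, "rz": -0.09}
    - {"x": 0, "y": 0, "z": 0, "rx": 0, "ry": 0, "rz": -0.07}
    - {"x": 0, "y": 0, "z": 0, "rx": 0, "ry": 0, "rz": -0.04}
    - {"x": 0, "y": 0, "z": 0, "rx": 0, "ry": 0, "rz": 0}
    - {"x": 0, "y": 0, "z": 0, "rx": 0, "ry": 0, "rz": 0}
    - {"x": 0, "y": 0, "z": 0, "rx": 0, "ry": 0, "rz": 0}

```text
t: 15.72
position: [0.61, 0.21, 0.1037]
eef_rot: [3.118, 0.384, -0.001]
wrist_force: [0.0, -0.1, -3.9]
grip_width: 0.307
```

```bash
python3 go.py .6111 .2116 .055 .2454; python3 -c "
from h import *
s=cams.snapshot('side');crop(s,'s11.png',270,400,140,240,6)
s=snap('top','t11.png');crop(s,'t11c.png',200,300,130,230,6)"
```

```text
t 15.72 pos [0.61   0.21   0.1037] tool d mm [ 1.5 -1.3 48.7] yaw 0.2450 tilt [-0.0003 -0.0005] F [ 0.  -0.1 -3.9] w 0.307
rz -0.0004 level/yaw rotvec [ 0.0004  0.0005 -0.0004]
```

View pics/s11.png

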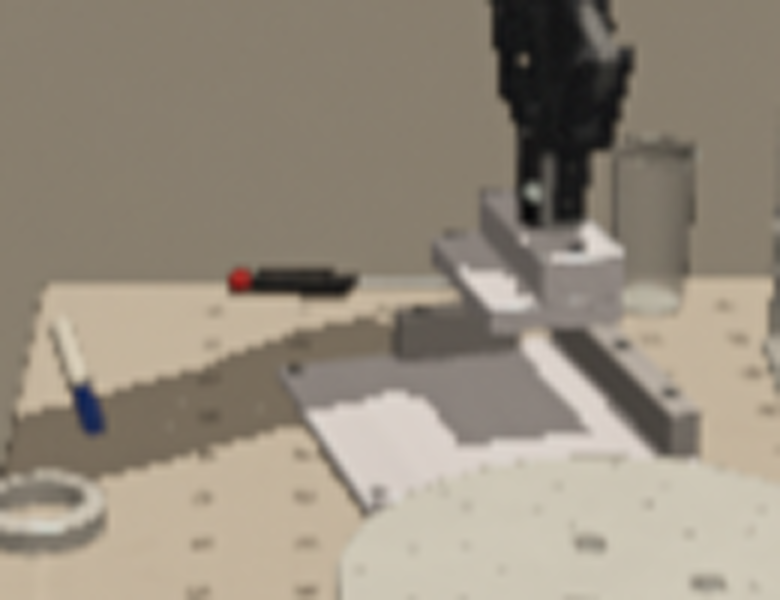

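View pics/t11c.png

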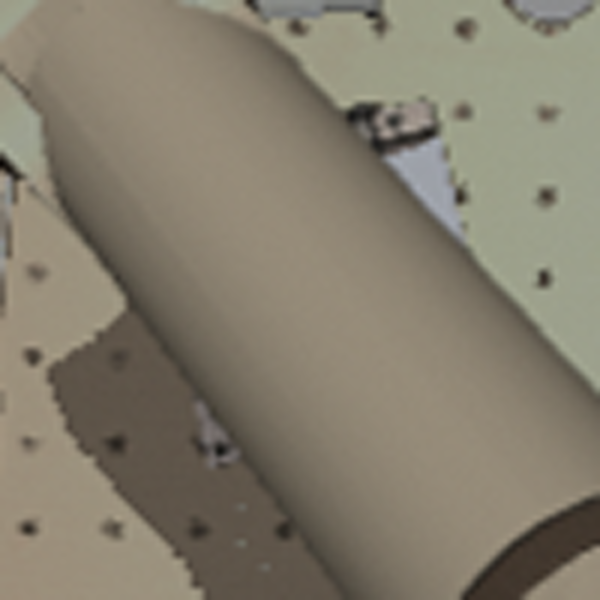

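Call:
apply_moves:
  increments:
    - {"x": 0, "y": 0, "z": 8, "rx": 0, "ry": 0, "rz": 0}
    - {"x": 0, "y": 0, "z": 10, "rx": 0, "ry": 0, "rz": 0}
    - {"x": 0, "y": 0, "z": 10, "rx": 0, "ry": 0, "rz": 0}
    - {"x": 0, "y": 0, "z": 10, "rx": 0, "ry": 0, "rz": 0}
    - {"x": 0, "y": 0, "z": 8, "rx": 0, "ry": 0, "rz": 0}
    - {"x": 0, "y": 0, "z": 6, "rx": 0, "ry": 0, "rz": 0}
    - {"x": 0, "y": 0, "z": 2, "rx": 0, "ry": 0, "rz": 0}
    - {"x": 0, "y": 0, "z": 0, "rx": 0, "ry": 0, "rz": 0}

```text
t: 16.48
position: [0.6095, 0.2105, 0.0488]
eef_rot: [3.118, 0.387, -0.002]
wrist_force: [0.0, 0.4, -3.9]
grip_width: 0.311
```

```bash
python3 go.py .617 .2213 .0445 .2454; python3 -c "
from h import *
s=cams.snapshot('side');crop(s,'s12.png',270,400,140,240,6)"
```

```text
t 16.48 pos [0.6095 0.2105 0.0488] tool d mm [ 9.9 -8.7  4.3] yaw 0.2470 tilt [-0.0015 -0.0003] F [ 0.   0.4 -3.9] w 0.311
rz 0.0016 level/yaw rotvec [-0.0001  0.0015  0.0016]
```

View pics/s12.png

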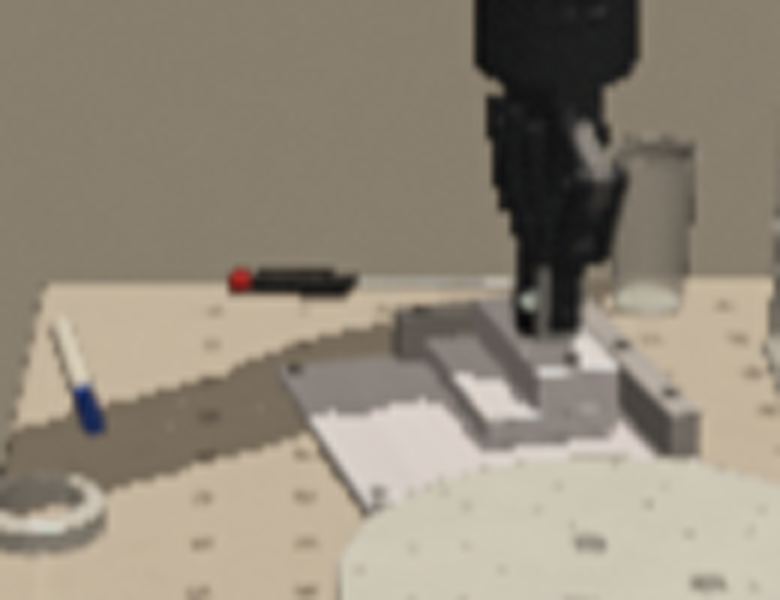

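Call:
apply_moves:
  increments:
    - {"x": 0, "y": 0, "z": 1, "rx": 0, "ry": 0, "rz": 0}
    - {"x": 0, "y": 0, "z": 1, "rx": 0, "ry": 0, "rz": 0}
    - {"x": 0, "y": 0, "z": 1, "rx": 0, "ry": 0, "rz": 0}
    - {"x": 0, "y": 0, "z": 0, "rx": 0, "ry": 0, "rz": 0}
    - {"x": 0, "y": 0, "z": 0, "rx": 0, "ry": 0, "rz": 0}
    - {"x": 0, "y": 0, "z": 0, "rx": 0, "ry": 0, "rz": 0}
    - {"x": 0, "y": 0, "z": 0, "rx": 0, "ry": 0, "rz": 0}
    - {"x": 0, "y": 0, "z": 0, "rx": 0, "ry": 0, "rz": 0}

```text
t: 17.2
position: [0.6101, 0.2105, 0.0469]
eef_rot: [-3.118, -0.387, -0.0]
wrist_force: [-0.9, -0.2, -4.3]
grip_width: 0.308
```

Call:
apply_moves:
  increments:
    - {"x": 0, "y": 0, "z": 0.5, "rx": 0, "ry": 0, "rz": 0}
    - {"x": 0, "y": 0, "z": 0.5, "rx": 0, "ry": 0, "rz": 0}
    - {"x": 0, "y": 0, "z": 0, "rx": 0, "ry": 0, "rz": 0}
    - {"x": 0, "y": 0, "z": 0, "rx": 0, "ry": 0, "rz": 0}
    - {"x": 0, "y": 0, "z": 0, "rx": 0, "ry": 0, "rz": 0}
    - {"x": 0, "y": 0, "z": 0, "rx": 0, "ry": 0, "rz": 0}
    - {"x": 0, "y": 0, "z": 0, "rx": 0, "ry": 0, "rz": 0}
    - {"x": 0, "y": 0, "z": 0, "rx": 0, "ry": 0, "rz": 0}

```text
t: 17.87
position: [0.6101, 0.2105, 0.0458]
eef_rot: [3.118, 0.387, 0.0]
wrist_force: [0.8, 0.6, -3.9]
grip_width: 0.309
```

Call:
apply_moves:
  increments:
    - {"x": 0, "y": 0, "z": 0.5, "rx": 0, "ry": 0, "rz": 0}
    - {"x": 0, "y": 0, "z": 0.5, "rx": 0, "ry": 0, "rz": 0}
    - {"x": 0, "y": 0, "z": 0, "rx": 0, "ry": 0, "rz": 0}
    - {"x": 0, "y": 0, "z": 0, "rx": 0, "ry": 0, "rz": 0}
    - {"x": 0, "y": 0, "z": 0, "rx": 0, "ry": 0, "rz": 0}
    - {"x": 0, "y": 0, "z": 0, "rx": 0, "ry": 0, "rz": 0}
    - {"x": 0, "y": 0, "z": 0, "rx": 0, "ry": 0, "rz": 0}
    - {"x": 0, "y": 0, "z": 0, "rx": 0, "ry": 0, "rz": 0}

```text
t: 18.53
position: [0.6102, 0.2105, 0.0449]
eef_rot: [3.118, 0.387, 0.0]
wrist_force: [0.7, -0.5, -3.1]
grip_width: 0.307
```

Call:
apply_moves:
  increments:
    - {"x": 0, "y": 0, "z": 0.5, "rx": 0, "ry": 0, "rz": 0}
    - {"x": 0, "y": 0, "z": 0.3, "rx": 0, "ry": 0, "rz": 0}
    - {"x": 0, "y": 0, "z": 0, "rx": 0, "ry": 0, "rz": 0}
    - {"x": 0, "y": 0, "z": 0, "rx": 0, "ry": 0, "rz": 0}
    - {"x": 0, "y": 0, "z": 0, "rx": 0, "ry": 0, "rz": 0}
    - {"x": 0, "y": 0, "z": 0, "rx": 0, "ry": 0, "rz": 0}
    - {"x": 0, "y": 0, "z": 0, "rx": 0, "ry": 0, "rz": 0}
    - {"x": 0, "y": 0, "z": 0, "rx": 0, "ry": 0, "rz": 0}

```text
t: 19.2
position: [0.6103, 0.2106, 0.0448]
eef_rot: [3.118, 0.387, 0.001]
wrist_force: [-2.4, -0.7, 5.4]
grip_width: 0.308
```

Call:
apply_moves:
  increments:
    - {"x": 0, "y": -2, "z": 0, "rx": 0, "ry": 0, "rz": 0}
    - {"x": 0, "y": -2, "z": 0, "rx": 0, "ry": 0, "rz": 0}
    - {"x": 0, "y": -1.5, "z": 0, "rx": 0, "ry": 0, "rz": 0}
    - {"x": 0, "y": -1, "z": 0, "rx": 0, "ry": 0, "rz": 0}
    - {"x": 0, "y": 0, "z": 0, "rx": 0, "ry": 0, "rz": 0}
    - {"x": 0, "y": 0, "z": 0, "rx": 0, "ry": 0, "rz": 0}
    - {"x": 0, "y": 0, "z": 0, "rx": 0, "ry": 0, "rz": 0}
    - {"x": 0, "y": 0, "z": 0, "rx": 0, "ry": 0, "rz": 0}

```text
t: 19.87
position: [0.6096, 0.217, 0.0448]
eef_rot: [3.118, 0.387, 0.003]
wrist_force: [1.6, -2.5, 5.4]
grip_width: 0.308
```

Call:
apply_moves:
  increments:
    - {"x": 2, "y": 0, "z": 0, "rx": 0, "ry": 0, "rz": 0}
    - {"x": 2, "y": 0, "z": 0, "rx": 0, "ry": 0, "rz": 0}
    - {"x": 1.5, "y": 0, "z": 0, "rx": 0, "ry": 0, "rz": 0}
    - {"x": 1, "y": 0, "z": 0, "rx": 0, "ry": 0, "rz": 0}
    - {"x": 0, "y": 0, "z": 0, "rx": 0, "ry": 0, "rz": 0}
    - {"x": 0, "y": 0, "z": 0, "rx": 0, "ry": 0, "rz": 0}
    - {"x": 0, "y": 0, "z": 0, "rx": 0, "ry": 0, "rz": 0}
    - {"x": 0, "y": 0, "z": 0, "rx": 0, "ry": 0, "rz": 0}

```text
t: 20.53
position: [0.6144, 0.2194, 0.0448]
eef_rot: [-3.117, -0.388, 0.0]
wrist_force: [-2.5, -0.9, 8.7]
grip_width: 0.313
```

```bash
python3 go.py .617 .2213 .0445 .2454; python3 -c "
from h import *
s=cams.snapshot('side');crop(s,'s13.png',310,400,160,230,8)"
```

```text
t 20.53 pos [0.6144 0.2194 0.0448] tool d mm [ 3.  -1.2  0.3] yaw 0.2475 tilt [-0.0001  0.0006] F [-2.5 -0.9  8.7] w 0.313
rz 0.0021 level/yaw rotvec [-0.0006  0.      0.0021]
```

View pics/s13.png

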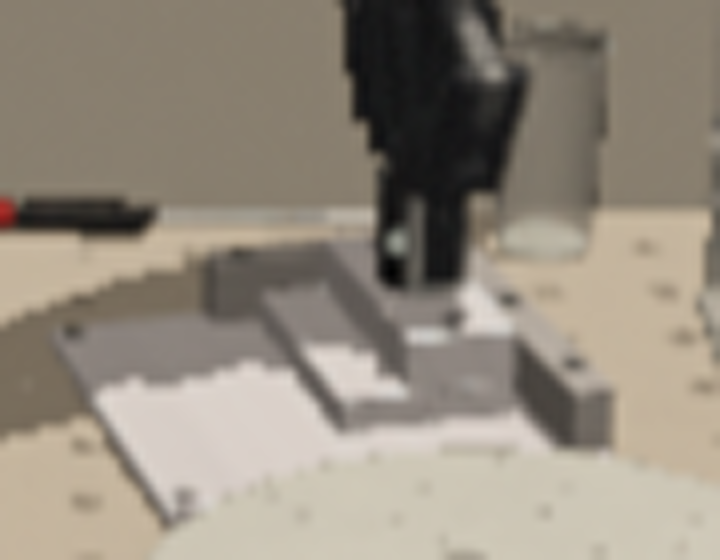

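```bash
cat > jf.py <<'E'
from h import *
s=env.read_state();c,q=np.cos(.2454),np.sin(.2454)
f=s['wrist_force'];d=s['position']-[.5778,.1970,0]
print('t %.2f'%s['t'],'F jig',np.round([c*f[0]+q*f[1],-q*f[0]+c*f[1],f[2]],1),'pos jig mm',np.round(1000*np.array([c*d[0]+q*d[1],-q*d[0]+c*d[1],d[2]]),1),'rot',np.round(s['eef_rot'],4),'tq',np.round(s['torque'],2))
E
python3 jf.py
```

```text
t 20.58 F jig [-3.4 -0.4  8.2] pos jig mm [40.9 12.8 44.7] rot [-3.117e+00 -3.878e-01  2.000e-04] tq [-0.33  0.67 -0.03]
```

Call:
apply_moves:
  increments:
    - {"x": 0, "y": -0.5, "z": 0, "rx": 0, "ry": 0, "rz": 0}
    - {"x": 0, "y": -0.5, "z": 0, "rx": 0, "ry": 0, "rz": 0}
    - {"x": 0, "y": -0.5, "z": 0, "rx": 0, "ry": 0, "rz": 0}
    - {"x": 0, "y": -0.5, "z": 0, "rx": 0, "ry": 0, "rz": 0}
    - {"x": 0, "y": 0, "z": 0, "rx": 0, "ry": 0, "rz": 0}
    - {"x": 0, "y": 0, "z": 0, "rx": 0, "ry": 0, "rz": 0}
    - {"x": 0, "y": 0, "z": 0, "rx": 0, "ry": 0, "rz": 0}
    - {"x": 0, "y": 0, "z": 0, "rx": 0, "ry": 0, "rz": 0}

```text
t: 21.25
position: [0.6148, 0.2202, 0.0448]
eef_rot: [3.117, 0.386, 0.001]
wrist_force: [-0.9, -2.8, 7.7]
grip_width: 0.311
```

```bash
python3 jf.py
```

```text
t 21.25 F jig [-1.6 -2.5  7.7] pos jig mm [41.6 13.5 44.8] rot [3.1172e+00 3.8650e-01 1.4000e-03] tq [-0.59  0.34  0.07]
```

Call:
apply_moves:
  increments:
    - {"x": 0.5, "y": 0, "z": 0, "rx": 0, "ry": 0, "rz": 0}
    - {"x": 0.5, "y": 0, "z": 0, "rx": 0, "ry": 0, "rz": 0}
    - {"x": 0.5, "y": 0, "z": 0, "rx": 0, "ry": 0, "rz": 0}
    - {"x": 0.5, "y": 0, "z": 0, "rx": 0, "ry": 0, "rz": 0}
    - {"x": 0, "y": 0, "z": 0, "rx": 0, "ry": 0, "rz": 0}
    - {"x": 0, "y": 0, "z": 0, "rx": 0, "ry": 0, "rz": 0}
    - {"x": 0, "y": 0, "z": 0, "rx": 0, "ry": 0, "rz": 0}
    - {"x": 0, "y": 0, "z": 0, "rx": 0, "ry": 0, "rz": 0}

```text
t: 21.92
position: [0.616, 0.2212, 0.0448]
eef_rot: [3.117, 0.387, -0.0]
wrist_force: [-2.1, -2.3, 8.6]
grip_width: 0.312
```

```bash
python3 jf.py
```

```text
t 21.92 F jig [-2.6 -1.7  8.6] pos jig mm [43.  14.2 44.8] rot [ 3.1174e+00  3.8710e-01 -2.0000e-04] tq [-0.52  0.58  0.  ]
```

Call:
apply_moves:
  increments:
    - {"x": 0, "y": -0.5, "z": 0, "rx": 0, "ry": 0, "rz": 0}
    - {"x": 0, "y": -0.5, "z": 0, "rx": 0, "ry": 0, "rz": 0}
    - {"x": 0, "y": -0.5, "z": 0, "rx": 0, "ry": 0, "rz": 0}
    - {"x": 0, "y": 0, "z": 0, "rx": 0, "ry": 0, "rz": 0}
    - {"x": 0, "y": 0, "z": 0, "rx": 0, "ry": 0, "rz": 0}
    - {"x": 0, "y": 0, "z": 0, "rx": 0, "ry": 0, "rz": 0}
    - {"x": 0, "y": 0, "z": 0, "rx": 0, "ry": 0, "rz": 0}
    - {"x": 0, "y": 0, "z": 0, "rx": 0, "ry": 0, "rz": 0}

```text
t: 22.58
position: [0.6164, 0.2221, 0.0448]
eef_rot: [3.117, 0.386, 0.001]
wrist_force: [-0.9, -3.1, 7.8]
grip_width: 0.308
```

```bash
python3 jf.py
```

```text
t 22.58 F jig [-1.7 -2.8  7.8] pos jig mm [43.6 15.  44.8] rot [3.1171e+00 3.8640e-01 1.4000e-03] tq [-0.55  0.34  0.1 ]
```

Call:
apply_moves:
  increments:
    - {"x": 0.5, "y": 0, "z": 0, "rx": 0, "ry": 0, "rz": 0}
    - {"x": 0.5, "y": 0, "z": 0, "rx": 0, "ry": 0, "rz": 0}
    - {"x": 0.5, "y": 0, "z": 0, "rx": 0, "ry": 0, "rz": 0}
    - {"x": 0.5, "y": 0, "z": 0, "rx": 0, "ry": 0, "rz": 0}
    - {"x": 0, "y": 0, "z": 0, "rx": 0, "ry": 0, "rz": 0}
    - {"x": 0, "y": 0, "z": 0, "rx": 0, "ry": 0, "rz": 0}
    - {"x": 0, "y": 0, "z": 0, "rx": 0, "ry": 0, "rz": 0}
    - {"x": 0, "y": 0, "z": 0, "rx": 0, "ry": 0, "rz": 0}

```text
t: 23.25
position: [0.6172, 0.2228, 0.0447]
eef_rot: [3.117, 0.387, -0.002]
wrist_force: [-4.5, -3.3, 9.5]
grip_width: 0.308
```

```bash
python3 jf.py
```

```text
t 23.25 F jig [-5.1 -2.1  9.5] pos jig mm [44.5 15.4 44.7] rot [ 3.1169e+00  3.8700e-01 -1.5000e-03] tq [-0.66  0.85  0.01]
```

Call:
apply_moves:
  increments:
    - {"x": 0, "y": -0.5, "z": 0, "rx": 0, "ry": 0, "rz": 0}
    - {"x": 0, "y": -0.5, "z": 0, "rx": 0, "ry": 0, "rz": 0}
    - {"x": 0, "y": -0.5, "z": 0, "rx": 0, "ry": 0, "rz": 0}
    - {"x": 0, "y": 0, "z": 0, "rx": 0, "ry": 0, "rz": 0}
    - {"x": 0, "y": 0, "z": 0, "rx": 0, "ry": 0, "rz": 0}
    - {"x": 0, "y": 0, "z": 0, "rx": 0, "ry": 0, "rz": 0}
    - {"x": 0, "y": 0, "z": 0, "rx": 0, "ry": 0, "rz": 0}
    - {"x": 0, "y": 0, "z": 0, "rx": 0, "ry": 0, "rz": 0}

```text
t: 23.92
position: [0.6172, 0.2229, 0.0447]
eef_rot: [3.115, 0.386, -0.002]
wrist_force: [-2.9, -6.1, 10.6]
grip_width: 0.304
```

```bash
python3 jf.py
```

```text
t 23.92 F jig [-4.3 -5.2 10.6] pos jig mm [44.6 15.6 44.7] rot [ 3.1154e+00  3.8570e-01 -1.5000e-03] tq [-1.04  0.84  0.12]
```

Call:
apply_moves:
  increments:
    - {"x": 0.5, "y": 0, "z": 0, "rx": 0, "ry": 0, "rz": 0}
    - {"x": 0.5, "y": 0, "z": 0, "rx": 0, "ry": 0, "rz": 0}
    - {"x": 0, "y": 0, "z": 0, "rx": 0, "ry": 0, "rz": 0}
    - {"x": 0, "y": 0, "z": 0, "rx": 0, "ry": 0, "rz": 0}
    - {"x": 0, "y": 0, "z": 0, "rx": 0, "ry": 0, "rz": 0}
    - {"x": 0, "y": 0, "z": 0, "rx": 0, "ry": 0, "rz": 0}
    - {"x": 0, "y": 0, "z": 0, "rx": 0, "ry": 0, "rz": 0}
    - {"x": 0, "y": 0, "z": 0, "rx": 0, "ry": 0, "rz": 0}

```text
t: 24.58
position: [0.6173, 0.2229, 0.0447]
eef_rot: [3.115, 0.386, -0.004]
wrist_force: [-7.2, -6.4, 13.2]
grip_width: 0.307
```

```bash
python3 jf.py; python3 -c "
from h import *
s=cams.snapshot('side');crop(s,'s14.png',310,400,160,230,8)"
```

```text
t 24.58 F jig [-8.5 -4.5 13.2] pos jig mm [44.6 15.5 44.7] rot [ 3.1147  0.3859 -0.0041] tq [-1.2   1.43  0.1 ]
```

View pics/s14.png

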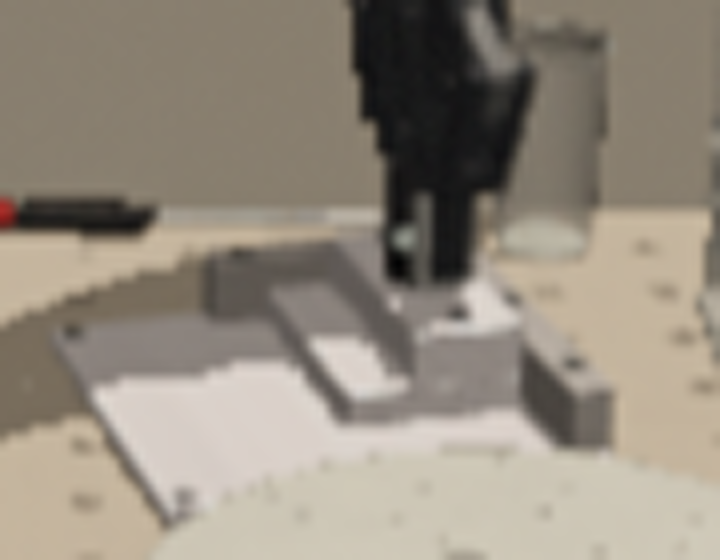

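Both contacts are felt: at jig (44.6, 15.5) the position has stopped while the force keeps rising on fence, stop and bed. Now the slanting press.

Call:
apply_moves:
  increments:
    - {"x": 0.5, "y": 0, "z": 0.3, "rx": 0, "ry": 0, "rz": 0}
    - {"x": 0.5, "y": 0, "z": 0.2, "rx": 0, "ry": 0, "rz": 0}
    - {"x": 0.5, "y": 0, "z": 0, "rx": 0, "ry": 0, "rz": 0}
    - {"x": 0, "y": 0, "z": 0, "rx": 0, "ry": 0, "rz": 0}
    - {"x": 0, "y": 0, "z": 0, "rx": 0, "ry": 0, "rz": 0}
    - {"x": 0, "y": 0, "z": 0, "rx": 0, "ry": 0, "rz": 0}
    - {"x": 0, "y": 0, "z": 0, "rx": 0, "ry": 0, "rz": 0}
    - {"x": 0, "y": 0, "z": 0, "rx": 0, "ry": 0, "rz": 0}

```text
t: 25.3
position: [0.6176, 0.223, 0.0447]
eef_rot: [3.113, 0.387, -0.008]
wrist_force: [-10.8, -8.4, 20.3]
grip_width: 0.307
```

```bash
python3 jf.py; python3 go.py .617 .2213 .0445 .2454
```

```text
t 25.30 F jig [-12.5  -5.5  20.3] pos jig mm [44.9 15.5 44.7] rot [ 3.1134  0.3865 -0.0075] tq [-1.66  2.38  0.26]
t 25.30 pos [0.6176 0.223  0.0447] tool d mm [-1.   1.5  0.2] yaw 0.2470 tilt [-0.0042 -0.0048] F [-10.8  -8.4  20.3] w 0.307
rz 0.0016 level/yaw rotvec [0.0036 0.0053 0.0016]
```

Call:
apply_moves:
  increments:
    - {"x": 0.5, "y": 0, "z": 0, "rx": 0, "ry": 0, "rz": 0}
    - {"x": 0.5, "y": 0, "z": 0, "rx": 0, "ry": 0, "rz": 0}
    - {"x": 0, "y": 0, "z": 0, "rx": 0, "ry": 0, "rz": 0}
    - {"x": 0, "y": 0, "z": 0, "rx": 0, "ry": 0, "rz": 0}
    - {"x": 0, "y": 0, "z": 0, "rx": 0, "ry": 0, "rz": 0}
    - {"x": 0, "y": 0, "z": 0, "rx": 0, "ry": 0, "rz": 0}
    - {"x": 0, "y": 0, "z": 0, "rx": 0, "ry": 0, "rz": 0}
    - {"x": 0, "y": 0, "z": 0, "rx": 0, "ry": 0, "rz": 0}

```text
t: 25.97
position: [0.6178, 0.2229, 0.0447]
eef_rot: [3.113, 0.387, -0.01]
wrist_force: [-13.0, -8.8, 21.9]
grip_width: 0.307
```

```bash
python3 jf.py; python3 -c "
from h import *
s=cams.snapshot('side');crop(s,'s15.png',310,400,160,230,8);s=cams.snapshot('top');crop(s,'t15.png',200,380,120,260,4)"
```

```text
t 25.97 F jig [-14.7  -5.4  21.9] pos jig mm [45.1 15.5 44.7] rot [ 3.1127  0.3868 -0.0099] tq [-1.86  2.91  0.25]
```

View pics/s15.png

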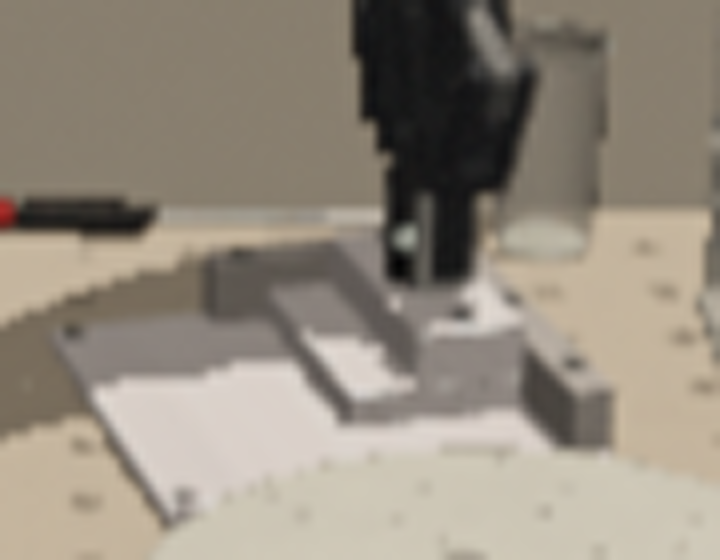

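View pics/t15.png

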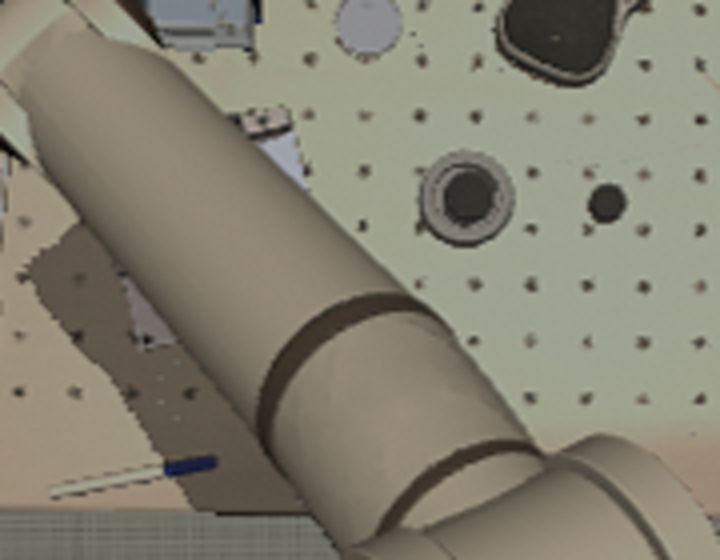

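Run:
```python
from h import *
d=cams.snapshot('side')
J=([.5778,.1970],.2454)
def P(p):
    c,q=np.cos(J[1]),np.sin(J[1]); return [J[0][0]+c*p[0]-q*p[1],J[0][1]+q*p[0]+c*p[1],p[2]]
im=cv2.resize(d['frame'][160:230,310:400],None,fx=8,fy=8,interpolation=cv2.INTER_CUBIC)
for p,col in [((-.08,-.08,.01),0),((.08,-.08,.036),0),((.064,-.08,.036),0),((.064,-.036,.044),1),((.024,-.036,.044),1),((0,-.036,.024),1),((0,-.036,.01),1),((.064,-.036,.01),1),((.0,.064,.024),1),((-.02,.064,.036),0),((-.02,.064,.01),0)]:
    uv=(proj(d,P(p))-[310,160]+.5)*8; cv2.circle(im,tuple(int(round(a)) for a in uv),3,(0,0,255) if col else (0,255,0),-1)
cv2.imwrite('pics/s16.png',im)
```

```text
(no output)
```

View pics/s16.png

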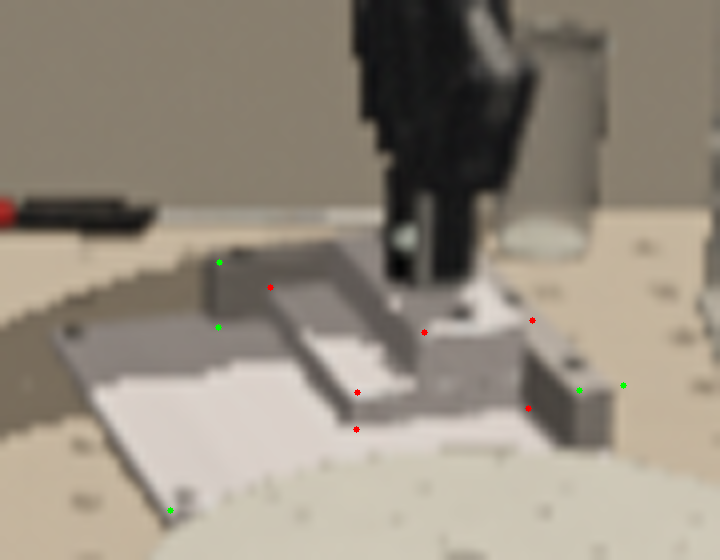

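Against the fixed-jig points, the projected seated outline shows the same ~1 px shift on the block as on the jig, so the block is flat and seated. Forces are steady, so I'll hand in.

```bash
python3 jf.py; python3 -c "
from h import *
print(env.hand_in())"
```

```text
t 26.12 F jig [-15.2  -6.   21.8] pos jig mm [45.1 15.5 44.7] rot [ 3.1127  0.3869 -0.0099] tq [-1.77  2.93  0.31]
the job is handed in; nothing more can be done
None
```

I moved the 39 mm dust cap from the barrel into the nest and let go of it. I then carried the block by its barrel into the jig, slid it against the stop and the fence, and handed in while still pressing at t ≈ 26 s. No verdict was reported.

- **Cap:** After release it showed up concentric in the nest, about 1 mm off centre. A later top view still showed it there.
- **Press:** The last wrist reading was about 15 N into the fence, 6 N into the stop and 22 N down. The press down is above the rough 15 N asked for, but well below the 90 N limit. These are wrist forces, so the actual fence force is a little lower because of friction on the bed.
- **Seating:** The tool stopped moving against both fence and stop while the force kept rising. In the side view the block's corners lie about 1 px from the expected seated outline, and the jig's own corners show the same shift. The top view of the block was blocked by the arm.
- **Disagreement:** The final seat read 1.1 mm (x) and 1.5 mm (y) beyond my camera-measured jig pose, which is within the 2 mm calibration error.
- **Push:** I pressed with the fingers still gripping the barrel, not with shut fingers against the step.
- **Bystanders:** I never went near the collar or marker. The marker was in place in the last top view. The collar was hidden by the arm there, but it was in place in the side views taken as the block came down into the jig.

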